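# Stack the tins, scan them into the rack, put the scanner away

## Robot

A 6-joint arm with a two-finger parallel gripper is mounted at the origin on the work surface. World frame = base frame: x ahead of the robot, y to its left, z up, the work surface at z = 0. Lengths are in m, angles in rad, forces in N, time in s.
With the tool pointing down it reaches from about 0.425 to 0.925 m from the base axis. Payload 12.5 kg.
Tool frame: the origin (TCP) lies midway between the tips of the shut fingers; the grasp point (between the pads) lies 19 mm behind it (ctrl.tcp_to_grasp is the distance from the TCP to the grasp point, in m); z points along the fingers, y is the line along which they close (so a half turn about z gives the same grasp; the last joint's range is limited). The gripper opens to 85 mm and grips with 20 to 120 N. Pads are 22 mm wide; open, the fingers measure 114 mm over their backs; the gripper's body (76 mm by 85 mm) begins 54 mm behind the grasp point. The pads swing forward as they close: fully open they stand 13 mm farther back than shut.
Start: joints at [1.131, 0.491, 1.559, -0, 1.092, -0.106], TCP at [0.205, 0.591, 0.231] pointing down, gripper open.
Joint ranges: [-3.1, 3.1], [-0.84, 2.19], [0.05, 2.79], [-1.13, 4.28], [0.06, 2.93], [-2.69, 2.69]. Speed limits (rad/s): [2.22, 2.22, 2.79, 3.14, 3.14, 3.14].

## Interface

Orientations are given as a rotation vector (axis times angle).
In Python, from station import ctrl gives the robot as it stands.
- The arm moves only by the tool send_rows, never from a script. Its argument "motion" is a list that holds one entry, the list of rows, each a list of 5 numbers: the closure, from -1 (fully open) to 1 (shut), then the shift along the tool's x, y, z each as a share of 0.5 m, from -1 to 1, then the turn about the tool's z as a share of pi/2 rad, from -1 to 1. A call has 1 to 8 rows; each row is the pose to reach, as a shift and turn from the pose commanded when the call began, along the tool's axes at that moment; what a row does not reach only later rows make up. A row lasts 1/8 s, in which the tool goes at most 62.5 mm and 10.7 degrees, less where a joint would pass 70% of its speed; a pose out of reach is approached as far as the arm can. A call with a number of a shift or a turn outside -1 to 1 is refused whole. A call with a gripper value outside its range is refused whole. The fingers move at their own pace and stop on an object; "grip_force" is the grip in N (left out, the last holds). Time passes only in rows, so rows that repeat a pose let the fingers close. It gives the time, the measured TCP pose, the force, the opening and the grip force at its end, in the units of the state.
- ctrl.sense(): the state, without advancing time (a new reading comes with each control period).
- ctrl.get_image(name): name is "scene" or "side" or "wrist"; returns the picture (420x560x3 uint8, red, green, blue); there is no depth.
- ctrl.calibration(name): a dict with "mtx" (3x3 intrinsics, pixels), "T" (4x4, takes a point from camera to world coordinates). Camera axes: x right, y up, looking along -z (the intrinsics and any distortion apply to the point x, -y, -z); pixel columns grow to the right and rows downward; lengths in m; the calibration is good to about 2 mm. A picture is of the moment at which its call begins: read the wrist's pose just before it. calibration takes no time and is no camera call; for the wrist camera it gives the pose at the moment of the call.
- ctrl.hand_in(): hands the job in; it is judged then, once.
The state is a dict: "t": time; "joint_positions": joint angles; "qd": joint speeds; "tau": joint torques, N m; "position": TCP position; "eef_rot": TCP orientation; "contact_force": force on the tool from outside, world axes, zero at the start; "moment": the same for the moment, N m; "gripper_width": opening from 0.0 (shut) to 1.0 (fully open); "gripper_force": force on a finger pad.
Only numpy, scipy, OpenCV 4.12 (cv2) and the standard library are available. Lean on these libraries where they do the work, as an engineer would, in place of code of your own. Each camera call takes 0.05 s, during which the arm holds its last target. There are 200 camera calls.

## Task

Pack the loose tins lying on the bench into the steel rack as a pyramid: one fills the empty place of the bottom row, the next are saddled square in the two gaps of that row, and a last one, if there is one, goes on top. When the stack is complete, take the barcode scanner and scan first the job label on its wooden stand, then the rack's own label, each time aiming square at the middle of the label from about 10 cm and holding steady for over a second. Then put the scanner back upright in its own cradle and leave the marker, the carton and the tape dispenser where they are.

Things in the scene. Friction and masses are not known exactly. Their poses are not given: they have to be found in the camera images.
- tin_0: loose white-banded metal tin, a cylinder 72 mm in diameter and 64 mm long, 0.16 kg, lying on its side on the bench, free to roll. Origin at the middle of the tin; x is the cylinder's axis (either end alike). Best gripped by its two flat ends (64 mm apart) a little above its middle. It may be absent.
- tin_1: loose white-banded metal tin, a cylinder 72 mm in diameter and 64 mm long, 0.16 kg, lying on its side on the bench, free to roll. Origin at the middle of the tin; x is the cylinder's axis (either end alike). Best gripped by its two flat ends (64 mm apart) a little above its middle. It may be absent.
- tin_2: loose white-banded metal tin, a cylinder 72 mm in diameter and 64 mm long, 0.16 kg, lying on its side on the bench, free to roll. Origin at the middle of the tin; x is the cylinder's axis (either end alike). Best gripped by its two flat ends (64 mm apart) a little above its middle. It may be absent.
- tin_3: loose white-banded metal tin, a cylinder 72 mm in diameter and 64 mm long, 0.16 kg, lying on its side on the bench, free to roll. Origin at the middle of the tin; x is the cylinder's axis (either end alike). Best gripped by its two flat ends (64 mm apart) a little above its middle. It may be absent.
- rack: fixed steel rack, 60 mm deep (its x), 236 mm wide (its y), floor 6 mm thick, side stops 36 mm high, with room for a bottom row of three tins side by side along y, 72.5 mm apart, axes along the rack's x; the middle and right (-y) ones are there already, like the loose tins; the left place is empty. Nothing stands before or behind the row. Origin: centre of the underside.
- slot_left (a point): where a tin's centre is when it lies in the empty left (rack's +y) place of the bottom row: 42 mm above the bench
- gap_left (a point): where a tin's centre is when it is saddled in the gap between the middle and the left (rack's +y) bottom tins: 104 mm above the bench
- gap_right (a point): where a tin's centre is when it is saddled in the gap between the middle and the right (rack's -y) bottom tins: 104 mm above the bench
- apex (a point): where a tin's centre is when it is saddled on the two of the second layer: 166 mm above the bench
- rack_label: the rack's barcode label, 56 x 76 mm, paper with black bars on a plate on a short post beside the rack, tilted back 30 degrees from level so that it looks up and towards the robot. Origin: middle of the label's face, 55 mm above the bench; z: outward normal; x: up the slope; y: along the long side.
- job_label: the job's barcode label, alike in size and tilt, on a post on a square wooden foot 90 mm wide. Origin: middle of the face, 60 mm above the bench; z: outward normal; x: up the slope.
- scanner: hand-held barcode scanner, 167 mm long, 46 wide, 90 high, standing on a flat steel skid. Origin under it at bench level, z up, x towards the nose. Level grey handle along x, 32 mm wide (y), at z = 52 to 82 mm, free to grip for x = -60 to 0 mm (best at x = -20, z = 67 mm, over the centre of mass). Black head in front, nosing 60 degrees down; heel at x = -85 to -65 mm; 0.3 kg.
- scanner_window: the scanner's glass window in the end of its nose, at (65, 0, 10) mm in the scanner's frame. Origin: middle of the window; x: the direction of the beam, forwards and 60 degrees down when the scanner is upright; y: the scanner's y.
- scanner_cradle: the scanner's own fixed grey cradle, an open shallow box 200 x 76 mm (inside 190 x 66 mm), floor 5 mm thick, walls 34 mm high, with a picture label on a ledge at its near (-x) end. Origin: centre of the box's underside; x: its long axis. The scanner stands in it along x, nose either way, its origin over the cradle's and 5 mm up.
- marker_tray: a narrower fixed tray of the same kind, 180 x 50 mm, 22 mm high, for the marker: not the scanner's
- marker: marker pen, 130 mm long, lying in its tray; leave alone. Origin under its middle.
- carton: packed carton, 100 x 130 mm, 60 mm high; leave alone. Origin: centre of the underside.
- tape_dispenser: tape dispenser, 60 x 160 mm, 88 mm high; leave alone. Origin: centre of the underside.
Not all that is in view belongs to the job. What is shaped like the tin_0 but pink is not meant.

How it is judged:
By the outcome, as a careful person would: the job done as asked, in the order asked, and still so for the second after the job is handed in, with the robot touching nothing.
Of tin_0, tin_1, tin_2, tin_3 only 3 to 4 are there at a start; the rules pass over those that are not, and their reading is None.
At some moment in a run one of scanner may be knocked a few centimetres aside while the robot is not near it.
It also fails if it takes over 192 s, if anything falls off the work surface, if the arm or the gripper's body presses on something with over 40 N, if the wrist force passes 120 N, or if a joint passes its speed limit or range.

## Working session

There is one attempt and no reset: what is moved stays moved. The work goes in short steps, Python scripts to look and compute and a tool call to move; the robot and the scene stay as the last step left them, time stands still between calls to the robot, and variables do not carry over. Pictures are saved under pics/ and viewed, at most 14 in all, crops included, and the job is handed in when it is done.

Besides the shell and the picture viewer there is one more tool, called after "Request:" as a command line: name --argument value ..., lists and objects as JSON in quotes. send_rows: Moves the arm, as the interface text tells. Its arguments: {"type":"object","properties":{"motion":{"type":"array","items":{"type":"array","items":{"type":"array","items":{"type":"number"}}}},"grip_force":{"type":"number"}},"required":["motion"]}

```bash
mkdir -p pics; ls; python3 - <<'E'
from station import ctrl
import cv2,numpy as np
np.set_printoptions(precision=4,suppress=True)
print(ctrl.sense())
for n in("scene","side","wrist"):
    c=ctrl.calibration(n);print(n,{k:np.array(v) for k,v in c.items()})
    cv2.imwrite(f"pics/{n}0.png",ctrl.get_image(n)[:,:,::-1])
E
```

```text
pics
{'t': 0.0, 'joint_positions': array([ 1.1314,  0.4916,  1.5594,  0.    ,  1.0917, -0.1056]), 'qd': array([ 0.0005,  0.0007,  0.0001, -0.0018, -0.0002, -0.0008]), 'tau': array([  0.0028, -61.8456, -26.1577,  -0.    ,   0.0043,  -0.0001]), 'position': array([0.2047, 0.5903, 0.2307]), 'eef_rot': array([-0.5219, -3.0976,  0.0017]), 'contact_force': array([-1.1499, -0.8265, -0.2272]), 'moment': array([ 0.0264, -0.0029, -0.0251]), 'gripper_force': 0.0, 'gripper_width': 1.0037228439756953}
scene {'mtx': array([[474.3607,   0.    , 282.7278],
       [  0.    , 474.3607, 210.9488],
       [  0.    ,   0.    ,   1.    ]]), 'T': array([[ 0.8258, -0.3191,  0.465 ,  1.2672],
       [ 0.5635,  0.5011, -0.6568, -0.8089],
       [-0.0234,  0.8044,  0.5936,  0.9202],
       [ 0.    ,  0.    ,  0.    ,  1.    ]])}
side {'mtx': array([[423.0424,   0.    , 282.173 ],
       [  0.    , 423.0424, 214.788 ],
       [  0.    ,   0.    ,   1.    ]]), 'T': array([[ 0.8688,  0.3338, -0.3656,  0.1345],
       [-0.4947,  0.6152, -0.6139, -0.6768],
       [ 0.02  ,  0.7142,  0.6996,  1.0174],
       [ 0.    ,  0.    ,  0.    ,  1.    ]])}
wrist {'mtx': array([[331.067 ,   0.    , 283.9191],
       [  0.    , 331.067 , 206.7784],
       [  0.    ,   0.    ,   1.    ]]), 'T': array([[ 0.3279, -0.9051, -0.2707,  0.1353],
       [ 0.9447,  0.3137,  0.0957,  0.6141],
       [-0.0017, -0.2871,  0.9579,  0.3728],
       [ 0.    ,  0.    ,  0.    ,  1.    ]])}
```

View pics/scene0.png

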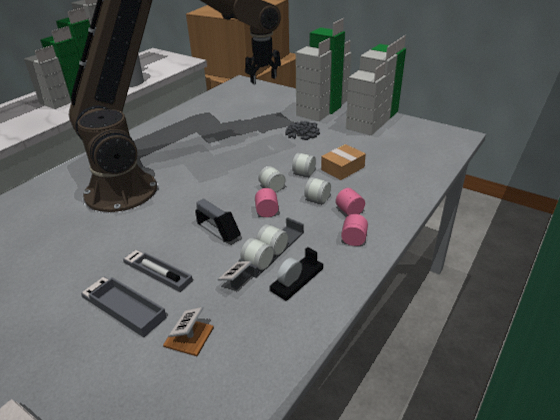

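View pics/side0.png

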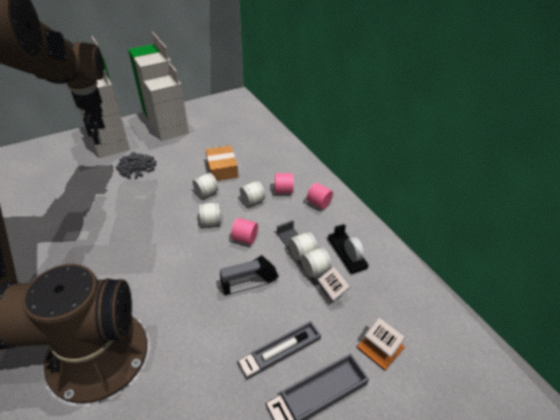

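The scene view shows three loose white tins at (272,178), (304,164) and (318,190), and the rack with two tins at (257,253) and (273,238). The scanner is at (218,220), its cradle at (122,305), the job label at (187,322), the rack label at (236,272), and pink decoys nearby. The side view agrees. I'll segment and triangulate next.

```bash
cat > h.py <<'E'
from station import ctrl
import cv2,numpy as np
from scipy.spatial.transform import Rotation as R
np.set_printoptions(precision=4,suppress=True)
def ray(c,p):
    d=np.linalg.inv(c["mtx"])@np.array([p[0],p[1],1.]); T=np.array(c["T"])
    d=T[:3,:3]@np.array([d[0],-d[1],-d[2]]); return T[:3,3],d/np.linalg.norm(d)
def plane(c,p,z):
    o,d=ray(c,p); return o+d*(z-o[2])/d[2]
def tri(*obs):
    A=0;b=0
    for c,p in obs:
        o,d=ray(c,p);P=np.eye(3)-np.outer(d,d);A=A+P;b=b+P@o
    x=np.linalg.solve(A,b)
    return x,max(np.linalg.norm((np.eye(3)-np.outer(ray(c,p)[1],ray(c,p)[1]))@(x-c["T"][:3,3])) for c,p in obs)
def proj(c,X):
    T=np.array(c["T"]);q=T[:3,:3].T@(np.array(X)-T[:3,3]);q=q*[1,-1,-1];u=c["mtx"]@q;return u[:2]/u[2]
def snap(n,f=None):
    s=ctrl.sense();c={k:np.array(v) for k,v in ctrl.calibration(n).items()};im=ctrl.get_image(n)[:,:,::-1].copy()
    if f: cv2.imwrite(f"pics/{f}.png",im)
    return c,im
def blobs(m,amin=40):
    n,l,s,ce=cv2.connectedComponentsWithStats(m.astype(np.uint8));return [(s[i],ce[i],l==i) for i in range(1,n) if s[i,4]>=amin]
def rel(target,yaw=None,cmd=None):
    """target TCP world pos, yaw = world angle (rad) of the tool y axis (mod pi); prints row values"""
    s=ctrl.sense();M=R.from_rotvec(s["eef_rot"]).as_matrix();d=M.T@(np.array(target)-s["position"]);t=0
    if yaw is not None:
        cur=np.arctan2(M[1,1],M[0,1]);t=-((yaw-cur+np.pi/2)%np.pi-np.pi/2)
    print("row",d/0.5,"turn",t/(np.pi/2),"tilt",M[:,2],"j6",s["joint_positions"][5])
E
python3 - <<'E'
from h import *
for n in("scene","side"):
    im=cv2.imread(f"pics/{n}0.png");hsv=cv2.cvtColor(im,cv2.COLOR_BGR2HSV)
    m=(hsv[...,1]<45)&(hsv[...,2]>165)
    for s,c,_ in blobs(m,30): print(n,s,c)
    r=(slice(130,360),slice(70,380)) if n=="scene" else (slice(150,420),slice(180,420))
    cv2.imwrite(f"pics/{n}c.png",cv2.resize(im[r],None,fx=2.2,fy=2.2,interpolation=cv2.INTER_CUBIC))
E
```

```text
scene [298  47  20   8 104] [309.0769  50.8365]
scene [ 128   48   77   46 1060] [165.4887  66.7811]
scene [362  50  24   9 128] [374.9766  54.4766]
scene [351  71  23  10 147] [363.5238  75.4694]
scene [ 0 92 36 15 72] [17.4306 98.8472]
scene [   0  104   70   46 1555] [ 30.9473 124.4926]
scene [332 148  24  13 111] [343.3784 154.1622]
scene [294 153  18  12 146] [302.1644 158.4384]
scene [262 166  17  13 132] [269.1742 171.7045]
scene [307 178  20  14 179] [315.6592 183.7486]
scene [259 225  23  18 249] [269.2249 232.7631]
scene [244 239  23  18 274] [253.9781 246.9015]
scene [125 250  17  12  75] [133.3333 255.44  ]
scene [280 258  16  14 119] [286.5882 264.3445]
scene [143 260  25  14  94] [154.5638 266.    ]
scene [225 262  24  16  42] [237.3333 269.8571]
scene [ 83 277  25  19  92] [ 94.3478 285.2065]
scene [170 308  30  26 141] [185.4894 321.2128]
scene [  0 400  33  20 408] [ 12.8848 412.1201]
side [135  53  30  13 253] [149.4862  59.1502]
side [145  76  30  15 279] [159.5376  82.8029]
side [98 80  7  7 41] [100.7805  83.122 ]
side [245 100  17   9  55] [252.7636 103.5818]
si
[... 938 characters left out ...]
side [153 273  12  16  43] [159.2791 279.9302]
side [281 272  11  11  32] [285.5312 277.625 ]
side [143 277  14  10  50] [149.36 280.94]
side [292 276  24  29 219] [302.9087 290.2237]
side [283 280  10  17  61] [287.7377 286.5738]
side [156 289  10  11  33] [160.4848 294.8485]
side [239 299  17  12  51] [246.3529 304.4118]
side [294 314  12   9  37] [299.5135 318.6216]
side [366 317  39  38 568] [385.3451 335.2711]
side [186 328  13  15  51] [190.9608 335.2745]
side [198 329  18  20  91] [205.7802 340.2198]
side [214 339   9  12  31] [218.6129 344.7419]
side [263 338  33  21 215] [278.9767 347.8744]
side [239 354  20  21 222] [248.3649 364.1667]
side [267 396  26  24 276] [278.221  408.8841]
```

View pics/scenec.png

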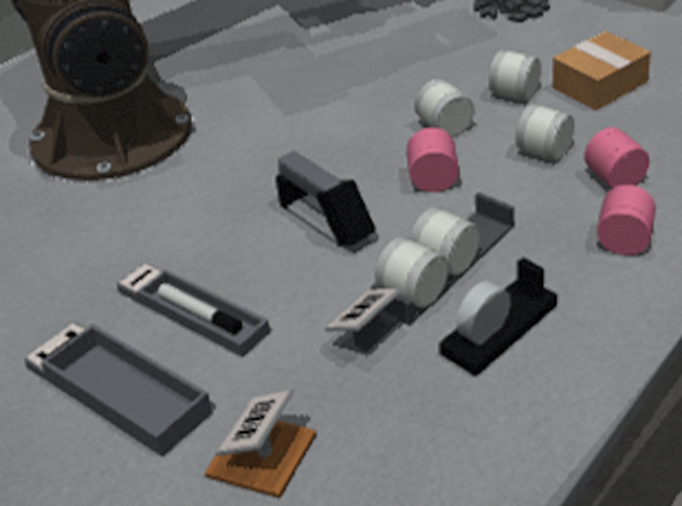

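View pics/sidec.png

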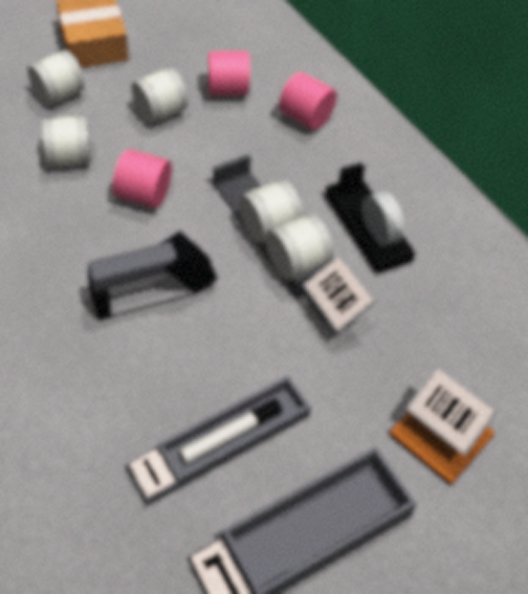

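Both crops are clear: three loose white tins, the rack running from its labelled end at the right up to the stop, and the label with its short plate. The scanner's nose points away from the robot. I'll triangulate from hand-read pixels and check the heights.

```bash
python3 - <<'E'
from h import *
C={n:{k:np.array(v) for k,v in ctrl.calibration(n).items()} for n in("scene","side")}
P={"tA":((443,108),(66,142)),"tB":((515,77),(56,79)),"tC":((546,133),(160,96)),
"mid":((446,241),(270,211)),"right":((411,273),(299,248)),
"racklab":((364,310),(337,295)),"joblab":((257,423),(443,411)),
"scan handle end(top back)":((288,165),(100,270)),"scan head top front":((345,186),(180,240)),
"cradle far R":((210,405),(413,503)),"cradle far L":((160,446),(0,0)),"cradle far top L":((95,328),(228,535)),"farcornerL":((92,330),(228,538)),
"stop top L":((478,198),(214,180)),"stop top R":((513,210),(250,160))}
for k,(a,b) in P.items():
    if b==(0,0):continue
    a=np.array(a)/2.2+[70,130];b=np.array(b)/2.2+[180,150]
    print(k,*tri((C["scene"],a),(C["side"],b)))
rel([0.45,0.25,0.40],0)
E
```

```text
tA [0.4383 0.2988 0.0372] 0.0007300627818027949
tB [0.4812 0.4429 0.0347] 0.00016988098077561883
tC [0.6097 0.3262 0.036 ] 0.0008782657123895631
mid [0.633  0.0319 0.0413] 0.0008842900047602025
right [ 0.6323 -0.0436  0.0416] 0.0007780294031935063
racklab [ 0.6299 -0.1352  0.0485] 0.0017503250258226765
joblab [ 0.643  -0.3324  0.0489] 4.847303270003991e-05
scan handle end(top back) [0.3732 0.0214 0.0745] 0.003291218754306065
scan head top front [0.4823 0.0134 0.0835] 0.00016501688945764624
cradle far R [ 0.5656 -0.3638  0.0249] 0.031167917929821536
cradle far top L [ 0.3601 -0.3253  0.0296] 0.0031919150984764427
farcornerL [ 0.3586 -0.3283  0.0286] 0.002572398171951739
stop top L [0.6047 0.1437 0.0224] 0.006392618312648808
stop top R [0.6659 0.142  0.0315] 0.00309334188232114
row [-0.6866 -0.4827 -0.3379] turn 0.7875042257580451 tilt [-0.0003 -0.0007 -1.    ] j6 -0.10558839258068037
```

Heights match: loose tins at 35–37 mm, rack tins at 41 mm. I'll move the wrist camera over the tins.

Request:
send_rows --motion '[[[-1,-0.734,-0.317,-0.239,0.787],[-1,-0.734,-0.317,-0.239,0.787],[-1,-0.734,-0.317,-0.239,0.787],[-1,-0.734,-0.317,-0.239,0.787],[-1,-0.734,-0.317,-0.239,0.787],[-1,-0.734,-0.317,-0.239,0.787],[-1,-0.734,-0.317,-0.239,0.787],[-1,-0.734,-0.317,-0.239,0.787]]]'

```text
t: 1.15
position: [0.5014, 0.3187, 0.3512]
eef_rot: [2.225, 2.217, 0.001]
contact_force: [-0.6, 0.3, -0.4]
gripper_width: 0.996
gripper_force: 0.0
```

```bash
python3 - <<'E'
from h import *
c,im=snap("wrist","w1")
np.savez("w1.npz",**c)
print(ctrl.sense()["position"],c["T"])
for k,X in dict(A=[.4383,.2988,.037],B=[.4812,.4429,.035],C=[.6097,.3262,.036],mid=[.633,.032,.041],slot=[.633,.105,.042]).items(): print(k,proj(c,X))
E
```

```text
[0.5001 0.3197 0.3506] [[ 1.      0.0036  0.0013  0.5014]
 [-0.0038  0.9576  0.2882  0.3917]
 [-0.0002 -0.2882  0.9576  0.4932]
 [ 0.      0.      0.      1.    ]]
A [239.2085 176.564 ]
B [268.0903  65.4292]
C [362.7286 156.4066]
mid [366.0522 338.5944]
slot [369.384  299.4364]
```

View pics/w1.png

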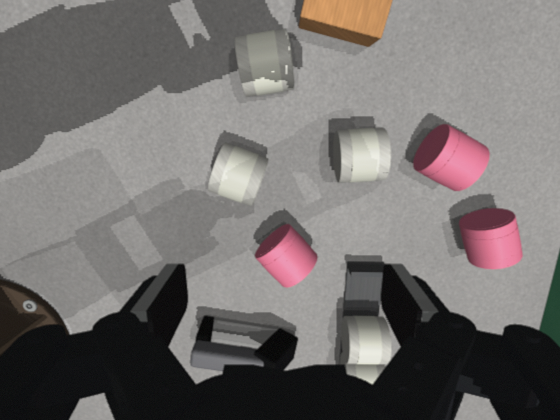

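The wrist view shows tins A near (237,171), B near (265,62) in shadow and C near (361,154), with the rack's middle tin at (365,343). I'll zoom in to get the axes.

```bash
python3 - <<'E'
import cv2,numpy as np
im=cv2.imread("pics/w1.png")
T=[cv2.resize(im[y-45:y+45,x-45:x+45],(390,290 if 0 else 390),interpolation=cv2.INTER_CUBIC) for x,y in((237,171),(265,62),(361,154))]
T.append(cv2.resize(im[255:375,310:430],(390,390),interpolation=cv2.INTER_CUBIC))
o=np.vstack([np.hstack(T[:2]),np.hstack(T[2:])])
cv2.imwrite("pics/w1z.png",cv2.resize(o,(600,600)))
E
```

```text
(no output)
```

View pics/w1z.png

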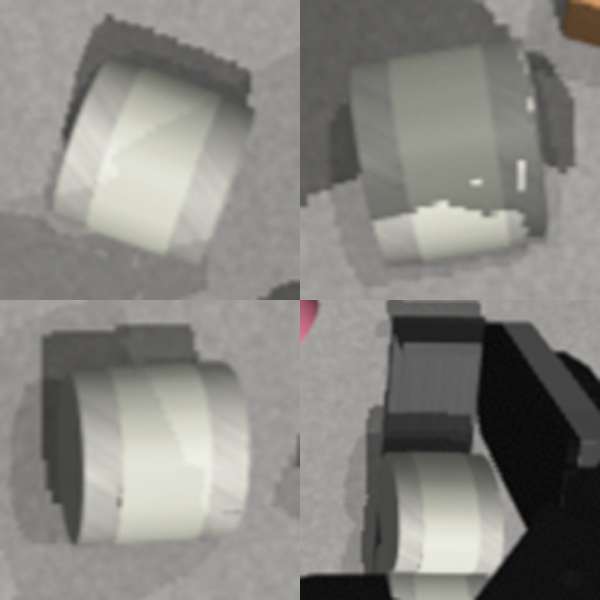

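Read from the zoom: A's axis is at about −20° with its centre at px (238,173). B is at about +9°, (265.5,63), and C at about +2.5°, (364,155). Next, the wrist over the rack and labels.

Request:
send_rows --motion '[[[-1,-0.54,0.1,0,0],[-1,-0.54,0.1,0,0],[-1,-0.54,0.1,0,0],[-1,-0.54,0.1,0,0],[-1,-0.54,0.1,0,0],[-1,-0.54,0.1,0,0],[-1,-0.54,0.1,0,0]]]'

```text
t: 2.08
position: [0.5494, 0.0519, 0.3506]
eef_rot: [-2.218, -2.224, 0.0]
contact_force: [0.3, 0.9, 0.2]
gripper_width: 0.998
gripper_force: 0.0
```

```bash
python3 - <<'E'
from h import *
c,im=snap("wrist","w2");np.savez("w2.npz",**c)
print(ctrl.sense()["position"])
w1=dict(np.load("w1.npz"))
for p in((238.3,173.5),(265.5,62.8),(364,154.9)): print(plane(w1,p,.036))
E
```

```text
[0.5494 0.052  0.3506]
[0.4371 0.303  0.036 ]
[0.478  0.4459 0.036 ]
[0.6113 0.3283 0.036 ]
```

Request:
send_rows --motion '[[[-1,-0.54,0,0,0],[-1,-0.54,0,0,0],[-1,-0.54,0,0,0],[-1,-0.54,0,0,0],[-1,-0.54,0,0,0],[-1,-0.54,0,0,0],[-1,-0.54,0,0,0]]]'

```text
t: 3.0
position: [0.5502, -0.2176, 0.3508]
eef_rot: [-2.218, -2.224, -0.001]
contact_force: [-0.3, 0.2, 0.4]
gripper_width: 0.997
gripper_force: 0.0
```

```bash
python3 - <<'E'
from h import *
c,im=snap("wrist","w3");np.savez("w3.npz",**c)
print(ctrl.sense()["position"])
a=cv2.imread("pics/w2.png")[0:300,120:520];b=im[0:300,120:520]
cv2.imwrite("pics/w23.png",np.hstack([a,b]))
E
```

```text
[ 0.5503 -0.2176  0.3509]
```

View pics/w23.png

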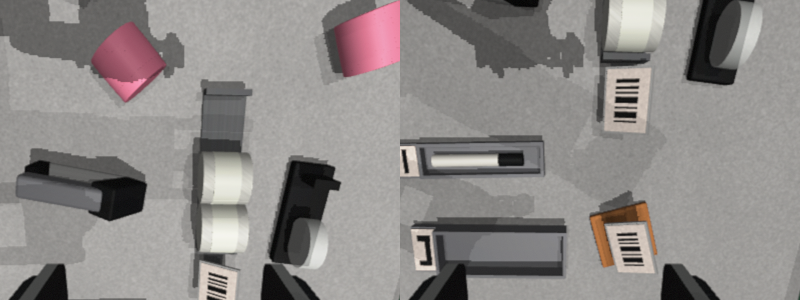

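Panel 1 shows the rack with the stop at top (225,90) and two tins at (227,178) and (224,228). Panel 2 shows the rack label at (627,100), the job label at (632,247), the cradle at (495,250) and the marker tray. I'll zoom in for exact corners.

```bash
python3 - <<'E'
import cv2,numpy as np
a=cv2.imread("pics/w2.png")[75:275,295:405];b=cv2.imread("pics/w3.png")[60:280,295:415]
f=lambda x,s:cv2.resize(x,None,fx=s,fy=s,interpolation=cv2.INTER_CUBIC)
A=f(a,3);B=f(b,2.7)
o=np.zeros((600,A.shape[1]+B.shape[1],3),np.uint8);o[:600,:A.shape[1]]=A[:600];o[:B.shape[0],A.shape[1]:]=B[:600]
print(A.shape,B.shape);cv2.imwrite("pics/z2.png",o)
E
```

```text
(600, 330, 3) (594, 324, 3)
```

View pics/z2.png

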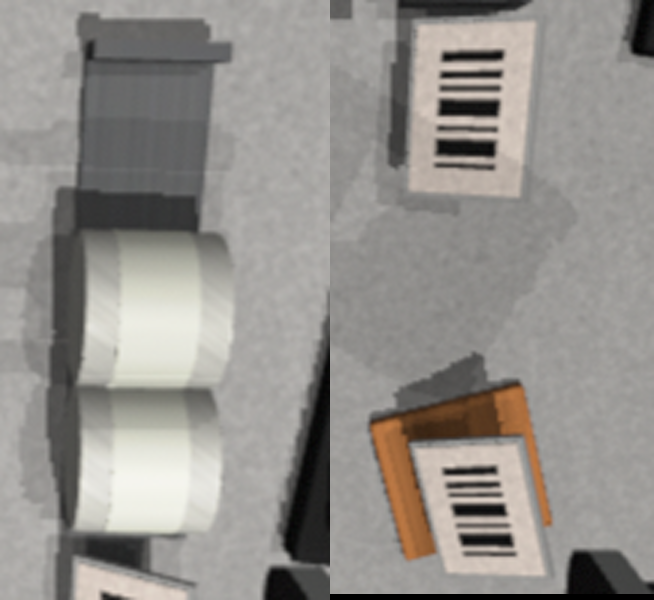

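```bash
python3 - <<'E'
from h import *
w2=dict(np.load("w2.npz"));w3=dict(np.load("w3.npz"))
C={n:{k:np.array(v) for k,v in ctrl.calibration(n).items()} for n in("scene","side")}
p2=lambda x,y:(295+x/3,75+y/3); p3=lambda x,y:(295+(x-330)/2.7,60+y/2.7)
mid=plane(w2,p2(159,309),.042);print("mid",mid)
o,d=ray(w2,p2(151,532))
# tangent in y-z: center z=.042, +y side of the lower ray
n=np.array([-d[2],d[1]])/np.hypot(d[1],d[2])
for s in(1,-1):
    # (yc-oy)*n0+(zc-oz)*n1 = s*r
    yc=o[1]+(s*.036-(.042-o[2])*n[1])/n[0];print("right yc",yc)
print("right x",plane(w2,p2(151,460),.042))
for q in((80,200),(85,65),(203,200),(213,65)):print("floor",plane(w2,p2(*q),.006))
for q in((90,42),(230,42),(230,62),(90,62),(80,15),(210,18)):print("stop z.036",plane(w2,p2(*q),.036),"z0",plane(w2,p2(*q),.006)[:2])
for nm,Z,q in(("rack",.055,((415,20),(537,20),(522,197),(408,190))),("job",.060,((411,443),(522,438),(550,576),(447,573)))):
    q=[p3(*a) for a in q];h=[Z-.014,Z+.014,Z+.014,Z-.014]
    c=[plane(w3,a,z) for a,z in zip(q,h)];print(nm,np.mean(c,0),[np.linalg.norm(c[i]-c[(i+1)%4]) for i in range(4)])
    up=(c[1]+c[2]-c[0]-c[3]);al=c[0]+c[1]-c[2]-c[3];print(" yaw of upslope",np.degrees(np.arctan2(up[1],up[0])),"yaw of long -90",np.degrees(np.arctan2(al[1],al[0]))-90)
    # centre height check from other views
    ctr=np.mean(q,0);a,b=(((364,310),(337,295)) if nm=="rack" else ((257,423),(443,411)))
    print(" tri",tri((w3,ctr),(C["scene"],np.array(a)/2.2+[70,130]),(C["side"],np.array(b)/2.2+[180,150])))
rel([.478,.446,.16],np.radians(9));rel([.4371,.303,.16],np.radians(-19.6));rel([.6113,.3283,.16],np.radians(2.5))
E
```

```text
mid [0.6373 0.0312 0.042 ]
right yc -0.04138358951831432
right yc -0.12053947288324159
right x [ 0.6377 -0.0431  0.042 ]
floor [0.6031 0.0771 0.006 ]
floor [0.6033 0.139  0.006 ]
floor [0.6625 0.0773 0.006 ]
floor [0.6628 0.1392 0.006 ]
stop z.036 [0.6017 0.1476 0.036 ] z0 [0.6052 0.1491]
stop z.036 [0.6624 0.1478 0.036 ] z0 [0.6699 0.1493]
stop z.036 [0.6631 0.1395 0.036 ] z0 [0.6706 0.1405]
stop z.036 [0.6021 0.1394 0.036 ] z0 [0.6055 0.1404]
stop z.036 [0.597  0.1586 0.036 ] z0 [0.6002 0.1608]
stop z.036 [0.653  0.1575 0.036 ] z0 [0.6599 0.1596]
rack [ 0.628  -0.1363  0.055 ] [np.float64(0.05764623915161133), np.float64(0.07612876582250187), np.float64(0.05708415538529614), np.float64(0.07777990692668142)]
 yaw of upslope -2.349424288543407 yaw of long -90 -0.5135797748760211
 tri (array([ 0.6299, -0.1352,  0.0485]), np.float64(0.001785348137094522))
job [ 0.645  -0.3366  0.06  ] [np.float64(0.05982622862366934), np.float64(0.0786871808856574), np.float64(0.05762850882246479), np.float64(0.07983572743492016)]
 yaw of upslope 14.617331992806442 yaw of long -90 15.766986500487135
 tri (array([ 0.6447, -0.3354,  0.0533]), np.float64(0.004000792460076333))
row [ 1.3275 -0.1409  0.3822] turn -0.09820730401733775 tilt [ 0.0002  0.0003 -1.    ] j6 -0.49122781060261217
row [ 1.0417 -0.2235  0.3821] turn 0.21957047376044006 tilt [ 0.0002  0.0003 -1.    ] j6 -0.49122781060261217
row [1.0913 0.1251 0.3822] turn -0.025985081795115498 tilt [ 0.0002  0.0003 -1.    ] j6 -0.49122781060261217
```

Rack centre is about (0.633, 0.030) with yaw near 0, so slot_left is about (0.633, 0.103). Label sizes and heights are consistent. I'll pick tin C first.

Request:
send_rows --motion '[[[-1,1.0,0.12,0.2,-0.026],[-1,1.0,0.12,0.2,-0.026],[-1,1.0,0.12,0.2,-0.026],[-1,1.0,0.12,0.2,-0.026],[-1,1.0,0.12,0.2,-0.026],[-1,1.0,0.12,0.2,-0.026],[-1,1.0,0.12,0.2,-0.026],[-1,1.0,0.12,0.2,-0.026]]]'

```text
t: 4.05
position: [0.6071, 0.2712, 0.2535]
eef_rot: [2.172, 2.269, 0.001]
contact_force: [0.7, -1.5, 0.3]
gripper_width: 1.0
gripper_force: 0.0
```

```bash
python3 - <<'E'
from h import *
print(ctrl.sense()["position"]);rel([.6095,.3275,.023],np.radians(2.5))
E
```

```text
[0.6071 0.2712 0.2535]
row [0.1122 0.0094 0.4611] turn 1.289189091119387e-05 tilt [ 0.0007  0.0004 -1.    ] j6 0.2770299609147975
```

Request:
send_rows --motion '[[[-1,0.09,0.002,0,0],[-1,0.09,0.002,0.125,0],[-1,0.09,0.002,0.25,0],[-1,0.09,0.002,0.36,0],[-1,0.09,0.002,0.456,0],[-1,0.09,0.002,0.456,0],[1,0.09,0.002,0.456,0],[1,0.09,0.002,0.456,0]]]' --grip_force 40

```text
t: 5.05
position: [0.6081, 0.3134, 0.0282]
eef_rot: [2.173, 2.266, 0.006]
contact_force: [0.3, 0.5, 5.5]
gripper_width: 0.744
gripper_force: 44.4
```

Request:
send_rows --motion '[[[1,0,0,0,0],[1,0,0,0,0],[1,0,0,0,0],[1,0,0,0,0]]]'

```text
t: 5.55
position: [0.6081, 0.3133, 0.0282]
eef_rot: [2.174, 2.266, 0.006]
contact_force: [-1.0, 1.5, 7.7]
gripper_width: 0.746
gripper_force: 44.9
```

The arm stopped 14 mm short in y, so I'll regrip centred.

Request:
send_rows --motion '[[[-1,0,0,0,0],[-1,0,0,0,0],[-1,0,0,0,0]]]'

```text
t: 5.92
position: [0.6072, 0.3125, 0.0256]
eef_rot: [2.175, 2.267, 0.0]
contact_force: [0.1, -0.2, -0.4]
gripper_width: 0.999
gripper_force: 0.0
```

```bash
python3 - <<'E'
from h import *
s=ctrl.sense();print(s["position"],s["contact_force"],s["gripper_width"]);rel([.6095,.3275,.023],np.radians(2.5))
c,im=snap("wrist","w4");np.savez("w4.npz",**c)
print(proj(c,[.6095,.3275,.036]))
E
```

```text
[0.6072 0.3125 0.0256] [ 0.0511 -0.2373 -0.4052] 0.9987175233614707
row [0.0297 0.0059 0.0051] turn -0.0013199260928064807 tilt [ 0.0001  0.0001 -1.    ] j6 0.3370616708490085
[291.4074 247.8571]
```

View pics/w4.png

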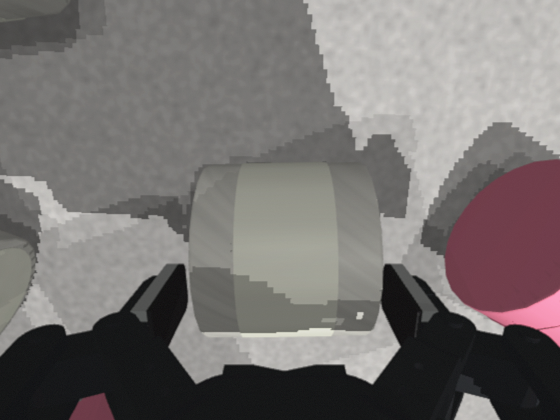

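The wrist view shows tin C centred on (285,248), exactly at its measured place and 15 mm ahead of the fingers. I'll shift and grip.

Request:
send_rows --motion '[[[-1,0.03,0.001,0.004,0],[-1,0.03,0.001,0.004,0],[-1,0.03,0.001,0.004,0],[1,0.03,0.001,0.004,0],[1,0.03,0.001,0.004,0],[1,0.03,0.001,0.004,0],[1,0.03,0.001,0.004,0],[1,0.03,0.001,0.004,0]]]'

```text
t: 6.98
position: [0.6071, 0.3275, 0.0236]
eef_rot: [2.175, 2.267, 0.0]
contact_force: [-0.8, -1.1, 4.2]
gripper_width: 0.747
gripper_force: 44.3
```

Request:
send_rows --motion '[[[1,0,0,-0.05,0],[1,0,0,-0.15,0],[1,0,0,-0.25,0],[1,0,0,-0.34,0],[1,0,0,-0.34,0],[1,0,0,-0.34,0]]]'

```text
t: 7.72
position: [0.6065, 0.3273, 0.1921]
eef_rot: [-2.174, -2.267, 0.002]
contact_force: [-0.6, -0.4, -3.0]
gripper_width: 0.749
gripper_force: 45.0
```

```bash
python3 - <<'E'
from h import *
s=ctrl.sense();print(s["position"],s["contact_force"],s["gripper_width"]);rel([.633,.1027,.16],0);rel([.633,.1027,.030],0)
E
```

```text
[0.6065 0.3273 0.1921] [-0.6036 -0.4228 -2.952 ] 0.7488528279624694
row [-0.451   0.0343  0.0644] turn 0.026447292896859913 tilt [-0.0015 -0.0006 -1.    ] j6 0.3574848966158211
row [-0.4509  0.0347  0.3244] turn 0.026447292896859913 tilt [-0.0015 -0.0006 -1.    ] j6 0.3574848966158211
```

Gripped. I'll carry it above the slot.

Request:
send_rows --motion '[[[1,-0.451,0.034,0.06,0.026],[1,-0.451,0.034,0.06,0.026],[1,-0.451,0.034,0.06,0.026],[1,-0.451,0.034,0.06,0.026],[1,-0.451,0.034,0.06,0.026],[1,-0.451,0.034,0.06,0.026],[1,-0.451,0.034,0.06,0.026]]]'

```text
t: 8.6
position: [0.6331, 0.1042, 0.1629]
eef_rot: [-2.219, -2.223, 0.001]
contact_force: [-0.0, 0.1, -1.9]
gripper_width: 0.746
gripper_force: 44.8
```

```bash
python3 - <<'E'
from h import *
s=ctrl.sense();print(s["position"],s["contact_force"],s["gripper_width"]);rel([.633,.1027,.060],0);rel([.633,.1027,.030],0)
c,im=snap("wrist","w5");np.savez("w5.npz",**c)
print(proj(c,[.633,.1394,.036]),proj(c,[.603,.1394,.036]),proj(c,[.663,.1394,.036]))
E
```

```text
[0.6331 0.1042 0.1629] [-0.0209  0.1169 -1.9115] 0.7464285444167211
row [-0.003  -0.0001  0.2059] turn 0.001357997784297592 tilt [-0.0007  0.0002 -1.    ] j6 0.05783643746638246
row [-0.003  -0.0001  0.2659] turn 0.001357997784297592 tilt [-0.0007  0.0002 -1.    ] j6 0.05783643746638246
[284.5276 155.7517] [247.5341 155.6724] [321.5314 155.831 ]
```

View pics/w5.png

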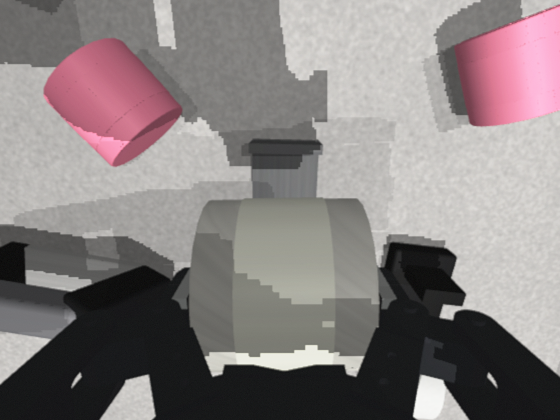

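The tin hangs square, and the rack stop is at (284,148) as predicted. I'll lower it.

Request:
send_rows --motion '[[[1,-0.002,0,0.1,0],[1,-0.002,0,0.2,0],[1,-0.002,0,0.24,0],[1,-0.002,0,0.255,0],[1,-0.002,0,0.264,0],[1,-0.002,0,0.264,0]]]'

```text
t: 9.4
position: [0.6339, 0.1021, 0.0325]
eef_rot: [2.22, 2.222, 0.002]
contact_force: [-0.3, 0.5, -3.3]
gripper_width: 0.743
gripper_force: 44.9
```

Request:
send_rows --motion '[[[1,0,0,0.005,0],[1,0,0,0.006,0],[1,0,0,0.006,0]]]'

```text
t: 9.78
position: [0.6339, 0.1021, 0.0296]
eef_rot: [2.22, 2.222, 0.002]
contact_force: [-0.9, 1.0, 5.3]
gripper_width: 0.742
gripper_force: 45.7
```

Request:
send_rows --motion '[[[-1,0,0,0,0],[-1,0,0,0,0],[-1,0,0,-0.04,0],[-1,0,0,-0.15,0],[-1,0,0,-0.27,0],[-1,0,0,-0.36,0],[-1,0,0,-0.36,0]]]'

```text
t: 10.65
position: [0.6345, 0.1021, 0.2137]
eef_rot: [2.217, 2.219, 0.009]
contact_force: [-0.1, -0.2, -0.3]
gripper_width: 1.0
gripper_force: 0.0
```

Request:
send_rows --motion '[[[-1,0.396,-0.391,0,0.218],[-1,0.396,-0.391,0,0.218],[-1,0.396,-0.391,0,0.218],[-1,0.396,-0.391,0,0.218],[-1,0.396,-0.391,0,0.218],[-1,0.396,-0.391,0,0.218],[-1,0.396,-0.391,0,0.218],[-1,0.396,-0.391,0,0.218]]]'

```text
t: 11.65
position: [0.4385, 0.299, 0.2083]
eef_rot: [2.568, 1.81, -0.0]
contact_force: [0.5, 0.0, 0.2]
gripper_width: 0.999
gripper_force: 0.0
```

```bash
python3 - <<'E'
from h import *
s=ctrl.sense();print(s["position"],s["contact_force"],s["gripper_width"]);rel([.4385,.301,.023],np.radians(-19.6))
c,im=snap("wrist","w6");np.savez("w6.npz",**c)
print(proj(c,[.4385,.301,.036]))
C,s2=snap("scene","s6")
a=cv2.resize(s2[140:290,180:340],None,fx=2.2,fy=2.2)[:330]
o=np.zeros((420,560+a.shape[1]//1,3),np.uint8)[:, :800];b=cv2.resize(a,(240,225));o[:,:560]=im;o[:225,560:800]=b
cv2.imwrite("pics/z6.png",o)
E
```

```text
[0.4385 0.299  0.2083] [0.4678 0.0062 0.1838] 0.9993459274971649
row [ 0.0038 -0.0013  0.3705] turn -0.0005941712292760813 tilt [-0.0001 -0.0001 -1.    ] j6 0.8170764269212224
[283.5957 183.3926]
```

View pics/z6.png

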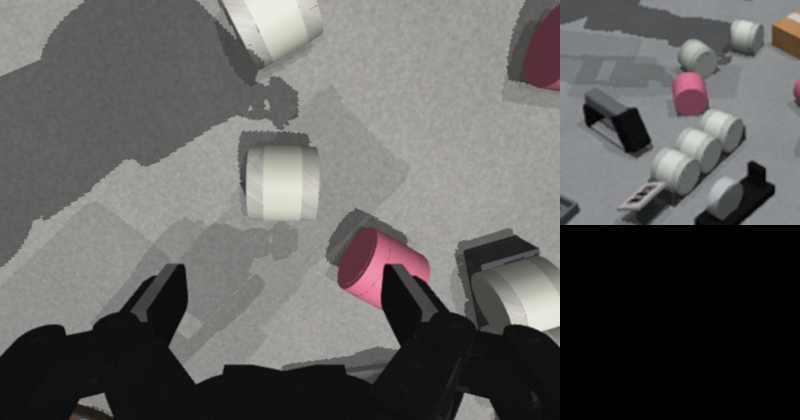

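The bottom row is complete, and tin A sits at (283,183), exactly as predicted and aligned. I'll grip it.

Request:
send_rows --motion '[[[-1,0.004,-0.001,0.12,0],[-1,0.004,-0.001,0.24,0],[-1,0.004,-0.001,0.33,0],[-1,0.004,-0.001,0.37,0],[-1,0.004,-0.001,0.37,0],[1,0.004,-0.001,0.37,0],[1,0.004,-0.001,0.37,0],[1,0.004,-0.001,0.37,0]]]'

```text
t: 12.75
position: [0.4386, 0.3021, 0.0246]
eef_rot: [2.566, 1.811, 0.004]
contact_force: [0.7, -0.9, 8.4]
gripper_width: 0.744
gripper_force: 44.4
```

Request:
send_rows --motion '[[[1,0,0,0,0],[1,0,0,0,0],[1,0,0,-0.05,0],[1,0,0,-0.15,0],[1,0,0,-0.27,0],[1,0,0,-0.38,0],[1,0,0,-0.38,0],[1,0,0,-0.38,0]]]'

```text
t: 13.75
position: [0.4375, 0.3016, 0.213]
eef_rot: [-2.567, -1.811, 0.0]
contact_force: [0.4, -0.6, -2.4]
gripper_width: 0.746
gripper_force: 44.7
```

```bash
python3 - <<'E'
from h import *
s=ctrl.sense();print(s["position"],s["contact_force"],s["gripper_width"]);rel([.633,.0663,.15],0)
E
```

```text
[0.4375 0.3016 0.213 ] [ 0.4438 -0.5979 -2.4486] 0.7458516573497915
row [-0.3124  0.5262  0.126 ] turn -0.21747370266186766 tilt [-0.0003 -0.0001 -1.    ] j6 0.8208370527311196
```

Request:
send_rows --motion '[[[1,-0.312,0.526,0.08,-0.217],[1,-0.312,0.526,0.08,-0.217],[1,-0.312,0.526,0.08,-0.217],[1,-0.312,0.526,0.08,-0.217],[1,-0.312,0.526,0.08,-0.217],[1,-0.312,0.526,0.08,-0.217],[1,-0.312,0.526,0.08,-0.217],[1,-0.312,0.526,0.08,-0.217]]]'

```text
t: 14.75
position: [0.6327, 0.0679, 0.1729]
eef_rot: [-2.22, -2.221, 0.001]
contact_force: [-0.2, 0.6, -1.1]
gripper_width: 0.746
gripper_force: 44.9
```

```bash
python3 - <<'E'
from h import *
s=ctrl.sense();print(s["position"],s["contact_force"],s["gripper_width"]);rel([.633,.0663,.0945],0)
E
```

```text
[0.6327 0.0679 0.1729] [-0.1621  0.5725 -1.1348] 0.745905811985338
row [-0.0032  0.0008  0.1569] turn 0.00031239857342401565 tilt [-0.0012  0.0002 -1.    ] j6 0.0023930549322432474
```

Request:
send_rows --motion '[[[1,-0.002,0.001,0.08,0],[1,-0.002,0.001,0.13,0],[1,-0.002,0.001,0.15,0],[1,-0.002,0.001,0.157,0],[1,-0.002,0.001,0.157,0]]]'

```text
t: 15.38
position: [0.6343, 0.066, 0.0957]
eef_rot: [2.221, 2.22, 0.001]
contact_force: [-0.6, 0.5, -0.6]
gripper_width: 0.745
gripper_force: 44.8
```

Request:
send_rows --motion '[[[1,0,0,0.004,0],[1,0,0,0.004,0],[1,0,0,0.004,0]]]'

```text
t: 15.75
position: [0.6341, 0.0658, 0.0933]
eef_rot: [2.222, 2.22, 0.001]
contact_force: [-1.1, 0.1, 1.1]
gripper_width: 0.746
gripper_force: 44.8
```

Request:
send_rows --motion '[[[1,0,0,0.003,0],[1,0,0,0.003,0]]]'

```text
t: 16.0
position: [0.6343, 0.0663, 0.093]
eef_rot: [2.222, 2.22, 0.003]
contact_force: [-3.9, 4.9, 12.9]
gripper_width: 0.747
gripper_force: 46.3
```

Request:
send_rows --motion '[[[-1,0,0,0,0],[-1,0,0,0,0],[-1,0,0,0,0],[-1,0,0,-0.04,0],[-1,0,0,-0.14,0],[-1,0,0,-0.24,0],[-1,0,0,-0.24,0]]]'

```text
t: 16.88
position: [0.6354, 0.0658, 0.2153]
eef_rot: [2.219, 2.217, 0.008]
contact_force: [0.6, -0.2, -1.0]
gripper_width: 1.0
gripper_force: 0.0
```

Request:
send_rows --motion '[[[-1,0.756,-0.308,0,-0.1],[-1,0.756,-0.308,0,-0.1],[-1,0.756,-0.308,0,-0.1],[-1,0.756,-0.308,0,-0.1],[-1,0.756,-0.308,0,-0.1],[-1,0.756,-0.308,0,-0.1],[-1,0.756,-0.308,0,-0.1],[-1,0.756,-0.308,0,-0.1]]]'

```text
t: 17.88
position: [0.4788, 0.4456, 0.21]
eef_rot: [-2.037, -2.391, 0.002]
contact_force: [0.9, -0.5, 0.1]
gripper_width: 0.996
gripper_force: 0.0
```

```bash
python3 - <<'E'
from h import *
s=ctrl.sense();print(s["position"],s["contact_force"],s["gripper_width"]);rel([.480,.445,.023],np.radians(9))
c,im=snap("wrist","w7");np.savez("w7.npz",**c)
print(proj(c,[.480,.445,.036]))
C,s2=snap("scene","s7")
a=cv2.resize(s2[190:290,210:317],(240,225),interpolation=cv2.INTER_CUBIC);C,s3=snap("side","d7");b=cv2.resize(s3[200:300,260:367],(240,195),interpolation=cv2.INTER_CUBIC)
cv2.imwrite("pics/z7.png",np.hstack([im,np.vstack([a,b])]))
E
```

```text
[0.4788 0.4456 0.21  ] [ 0.8716 -0.5332  0.147 ] 0.9963678551963352
row [-0.0014  0.0028  0.374 ] turn 0.0014671753714641444 tilt [-0.0014 -0.0008 -1.    ] j6 0.48903946254932046
[285.9066 185.8182]
```

View pics/z7.png

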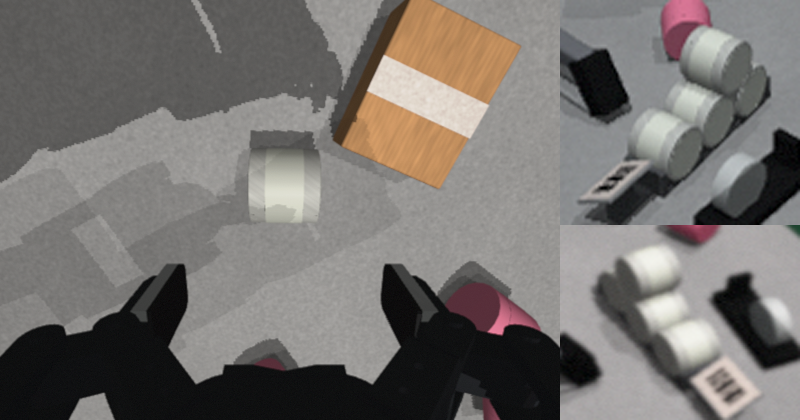

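Tin A is saddled in the left gap. Tin B is centred at (284,185.5), aligned, with the carton 25 px clear of the finger. I'll grip it.

Request:
send_rows --motion '[[[-1,0,0.001,0.12,0],[-1,0,0.001,0.24,0],[-1,0,0.001,0.33,0],[-1,0,0.001,0.374,0],[-1,0,0.001,0.374,0],[1,0,0.001,0.374,0],[1,0,0.001,0.374,0],[1,0,0.001,0.374,0]]]'

```text
t: 19.02
position: [0.4815, 0.4441, 0.0259]
eef_rot: [2.041, 2.387, 0.004]
contact_force: [1.9, -3.2, 7.0]
gripper_width: 0.744
gripper_force: 44.8
```

Request:
send_rows --motion '[[[1,0,0,0,0],[1,0,0,0,0],[1,0,0,-0.05,0],[1,0,0,-0.15,0],[1,0,0,-0.27,0],[1,0,0,-0.42,0],[1,0,0,-0.42,0],[1,0,0,-0.42,0]]]'

```text
t: 20.02
position: [0.4806, 0.4439, 0.2348]
eef_rot: [2.041, 2.388, 0.001]
contact_force: [-0.0, 0.3, -2.3]
gripper_width: 0.744
gripper_force: 45.3
```

```bash
python3 - <<'E'
from h import *
s=ctrl.sense();print(s["position"],s["contact_force"],s["gripper_width"]);rel([.633,-.0065,.19],0)
E
```

```text
[0.4806 0.4439 0.2348] [-0.0324  0.288  -2.308 ] 0.7444563212852409
row [-0.9373  0.1608  0.0892] turn 0.09956329058264995 tilt [ 0.0007  0.0006 -1.    ] j6 0.48838478962631826
```

Request:
send_rows --motion '[[[1,-0.937,0.161,0,0.1],[1,-0.937,0.161,0,0.1],[1,-0.937,0.161,0,0.1],[1,-0.937,0.161,0,0.1],[1,-0.937,0.161,0,0.1],[1,-0.937,0.161,0,0.1],[1,-0.937,0.161,0,0.1],[1,-0.937,0.161,0,0.1]]]'

```text
t: 21.02
position: [0.633, -0.0091, 0.2316]
eef_rot: [-2.222, -2.216, 0.004]
contact_force: [0.8, 1.0, -1.2]
gripper_width: 0.744
gripper_force: 45.0
```

```bash
python3 - <<'E'
from h import *
s=ctrl.sense();print(s["position"],s["contact_force"],s["gripper_width"]);rel([.633,-.0065,.098],0)
E
```

```text
[ 0.633  -0.0091  0.2316] [ 0.7753  0.9634 -1.2072] 0.7437841585934477
row [0.0052 0.0011 0.2672] turn -0.0017435927955053853 tilt [-0.004   0.0004 -1.    ] j6 -0.1159069450669418
```

Request:
send_rows --motion '[[[1,0.003,0.001,0.08,0],[1,0.003,0.001,0.12,0],[1,0.003,0.001,0.12,0]]]'

```text
t: 21.4
position: [0.6323, -0.0048, 0.1709]
eef_rot: [-2.219, -2.217, 0.006]
contact_force: [0.5, -0.2, -1.6]
gripper_width: 0.744
gripper_force: 45.0
```

```bash
python3 - <<'E'
from h import *
s=ctrl.sense();print(s["position"],s["contact_force"]);rel([.633,-.0070,.098],0)
E
```

```text
[ 0.6323 -0.0048  0.1709] [ 0.455  -0.2021 -1.6273]
row [-0.0046  0.0024  0.1457] turn -0.0006446029617872911 tilt [-0.0064  0.0008 -1.    ] j6 -0.11103162081752758
```

Request:
send_rows --motion '[[[1,-0.005,0.002,0,0],[1,-0.005,0.002,0.05,0],[1,-0.005,0.002,0.09,0],[1,-0.005,0.002,0.12,0],[1,-0.005,0.002,0.144,0],[1,-0.005,0.002,0.144,0]]]'

```text
t: 22.15
position: [0.6346, -0.0072, 0.1019]
eef_rot: [-2.222, -2.22, 0.001]
contact_force: [0.3, -0.1, -1.9]
gripper_width: 0.745
gripper_force: 45.1
```

Request:
send_rows --motion '[[[1,0,0,0.004,0],[1,0,0,0.004,0]]]'

```text
t: 22.4
position: [0.6349, -0.0073, 0.1009]
eef_rot: [2.222, 2.22, 0.001]
contact_force: [0.5, -1.3, -2.3]
gripper_width: 0.744
gripper_force: 45.1
```

Request:
send_rows --motion '[[[1,0,0,0.006,0],[1,0,0,0.008,0],[1,0,0,0.008,0]]]'

```text
t: 22.78
position: [0.6347, -0.0073, 0.0963]
eef_rot: [-2.222, -2.22, 0.0]
contact_force: [0.4, -0.5, -1.6]
gripper_width: 0.741
gripper_force: 45.1
```

Request:
send_rows --motion '[[[1,0,0,0.003,0],[1,0,0,0.003,0]]]'

```text
t: 23.02
position: [0.6348, -0.0073, 0.0949]
eef_rot: [2.222, 2.221, 0.0]
contact_force: [-0.7, -0.5, -1.8]
gripper_width: 0.741
gripper_force: 45.2
```

Request:
send_rows --motion '[[[1,0,0,0.004,0],[1,0,0,0.004,0],[1,0,0,0.004,0]]]'

```text
t: 23.4
position: [0.6351, -0.0079, 0.0944]
eef_rot: [2.221, 2.219, 0.001]
contact_force: [-3.5, -3.9, 10.2]
gripper_width: 0.749
gripper_force: 46.5
```

Seated. I'll release, back off and look at the stack and the scanner.

Request:
send_rows --motion '[[[-1,0,0,0,0],[-1,0,0,0,0],[-1,0,0,0,0],[-1,0,0,-0.04,0],[-1,0,0,-0.14,0],[-1,0,0,-0.26,0],[-1,0,0,-0.38,0],[-1,0,0,-0.46,0]]]'

```text
t: 24.4
position: [0.6348, -0.0072, 0.326]
eef_rot: [2.221, 2.219, 0.003]
contact_force: [0.0, 0.1, -1.2]
gripper_width: 0.996
gripper_force: 0.0
```

Request:
send_rows --motion '[[[-1,0.054,-0.37,0,-0.95],[-1,0.054,-0.37,0,-0.95],[-1,0.054,-0.37,0,-0.95],[-1,0.054,-0.37,0,-0.95],[-1,0.054,-0.37,0,-0.95],[-1,0.054,-0.37,0,-0.95],[-1,0.054,-0.37,0,-0.95],[-1,0.054,-0.37,0,-0.95]]]'

```text
t: 25.4
position: [0.4497, 0.0199, 0.3229]
eef_rot: [-0.115, -3.139, -0.0]
contact_force: [-0.2, -0.3, 0.7]
gripper_width: 1.0
gripper_force: 0.0
```

```bash
python3 - <<'E'
from h import *
s=ctrl.sense();print(s["position"],s["joint_positions"])
c,im=snap("wrist","w8");np.savez("w8.npz",**c)
_,a=snap("scene","s8");_,b=snap("side","d8")
f=lambda x:cv2.resize(x,(240,210),interpolation=cv2.INTER_CUBIC)
cv2.imwrite("pics/z8.png",np.hstack([im,np.vstack([f(a[190:295,195:315]),f(b[200:305,220:340])])]))
E
```

```text
[0.4497 0.0199 0.3229] [-0.1028  0.1425  1.8276  0.0001  1.1716 -1.6004]
```

View pics/z8.png

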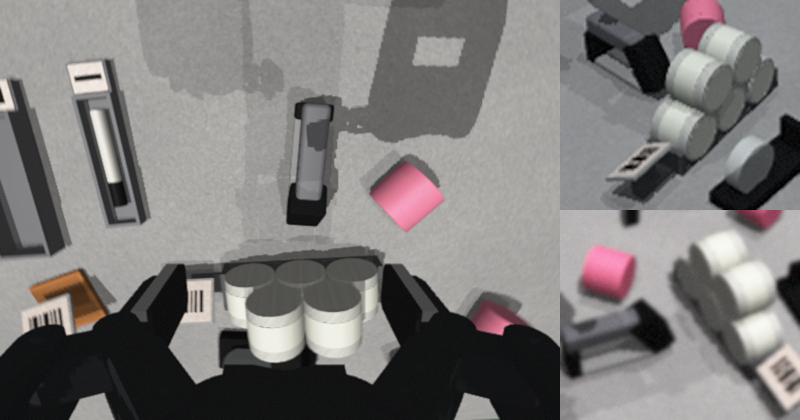

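The pyramid is complete: three below, two saddled on top, all square. The scanner is at (312,165) with its handle from (316,108) to (311,195) and its head at (307,207), nose away from the robot. I'll measure it numerically from the pixels.

```bash
python3 - <<'E'
from h import *
im=cv2.imread("pics/w8.png")
for r in(98,104,112,120,130,150,170,185,192,198,205,215,222,226): print(r,[int(v) for v in im[r,282:342:2].mean(1)])
E
```

```text
98 [155, 151, 146, 133, 131, 132, 134, 137, 134, 137, 136, 117, 96, 84, 70, 67, 64, 65, 66, 65, 66, 84, 91, 89, 88, 82, 86, 97, 99, 106]
104 [159, 156, 155, 136, 139, 136, 111, 27, 26, 25, 28, 57, 83, 89, 88, 83, 83, 79, 76, 71, 70, 66, 65, 59, 62, 73, 92, 102, 101, 99]
112 [153, 150, 149, 135, 135, 134, 82, 19, 29, 31, 69, 104, 122, 134, 132, 132, 131, 128, 127, 126, 124, 123, 118, 98, 57, 19, 92, 104, 104, 103]
120 [159, 156, 149, 137, 137, 135, 131, 157, 145, 116, 76, 112, 127, 133, 133, 132, 131, 124, 109, 95, 74, 74, 70, 61, 26, 66, 101, 102, 101, 103]
130 [154, 155, 150, 138, 138, 128, 139, 157, 154, 94, 98, 118, 103, 73, 75, 74, 73, 73, 73, 73, 72, 71, 65, 68, 87, 89, 97, 103, 98, 102]
150 [155, 149, 134, 134, 135, 135, 157, 154, 107, 94, 116, 132, 134, 132, 130, 129, 121, 94, 79, 76, 99, 93, 79, 88, 86, 89, 105, 165, 171, 170]
170 [134, 136, 135, 136, 134, 154, 153, 118, 88, 115, 131, 132, 130, 129, 128, 127, 125, 124, 123, 116, 95, 78, 90, 91, 88, 102, 101, 101, 152, 173]
185 [132, 133, 137, 123, 81, 18, 22, 69, 113, 133, 145, 145, 143, 141, 140, 138, 136, 135, 129, 108, 63,
[... 188 characters left out ...]
[131, 136, 136, 39, 18, 20, 21, 30, 82, 120, 125, 123, 124, 122, 123, 123, 123, 124, 106, 56, 22, 19, 45, 93, 89, 103, 157, 162, 171, 172]
205 [134, 136, 112, 19, 20, 22, 22, 23, 23, 25, 25, 24, 23, 24, 22, 25, 21, 22, 21, 22, 22, 17, 57, 112, 161, 164, 159, 163, 169, 169]
215 [154, 156, 99, 13, 16, 19, 16, 18, 19, 19, 18, 19, 18, 20, 18, 20, 20, 20, 24, 21, 21, 53, 153, 154, 161, 167, 173, 176, 170, 167]
222 [151, 155, 90, 15, 16, 17, 16, 18, 16, 18, 18, 18, 18, 17, 21, 16, 19, 19, 26, 124, 157, 159, 157, 158, 158, 171, 173, 169, 172, 170]
226 [153, 159, 162, 158, 153, 155, 155, 151, 147, 144, 140, 138, 136, 131, 123, 111, 99, 120, 154, 155, 154, 160, 160, 155, 157, 170, 166, 169, 171, 164]
```

```bash
python3 - <<'E'
from h import *
c=dict(np.load("w8.npz"))
a=plane(c,(317,101.5),.082);b=plane(c,(307.8,201.5),.082);print(a,b,np.linalg.norm(a-b))
p=[plane(c,q,.078) for q in((316,112),(312.5,150),(310.2,170),(308.5,192))];print(np.array(p))
f=np.polyfit([q[0] for q in p],[q[1] for q in p],1);print("yaw",np.degrees(np.arctan(f[0])),f)
C={n:{k:np.array(v) for k,v in ctrl.calibration(n).items()} for n in("scene","side")}
for X in (a,b,a-[0,0,.082]): print(proj(C["scene"],X),proj(C["side"],X))
print(tri((C["scene"],np.array((288,157))/2.2+[70,130]),(C["side"],np.array((90,264))/2.2+[180,150])))
E
```

```text
[0.3726 0.0616 0.082 ] [0.4863 0.0454 0.082 ] 0.11479231521153342
[[0.3837 0.0604 0.078 ]
 [0.4258 0.0544 0.078 ]
 [0.449  0.0505 0.078 ]
 [0.4756 0.0471 0.078 ]]
yaw -8.288138718067758 [-0.1457  0.1162]
[209.7396 195.7965] [219.4714 262.357 ]
[234.7524 209.9216] [257.9056 251.4728]
[212.6495 216.674 ] [221.79   279.9633]
(array([0.3647, 0.032 , 0.0793]), np.float64(0.003804467315469383))
```

The scanner seems to have shifted about 3 cm in y since the first picture. Before gripping, I'll refine the label centres and cradle by masks across views, and re-check the scanner.

```bash
python3 - <<'E'
from h import *
C={n:{k:np.array(v) for k,v in ctrl.calibration(n).items()} for n in("scene","side")}
W={n:dict(np.load(n+".npz")) for n in("w2","w3","w8")}
def quad(im,c,X):
    u,v=proj(c,X).astype(int); r=45
    b=im[max(v-r,0):v+r,max(u-r,0):u+r].astype(int); 
    m=((b[...,2]-b[...,0]>8)&(b[...,2]-b[...,0]<60)&(b.sum(2)>330)).astype(np.uint8)
    m=cv2.morphologyEx(m,cv2.MORPH_CLOSE,np.ones((7,7)))
    m=cv2.morphologyEx(m,cv2.MORPH_OPEN,np.ones((3,3)))
    bl=max(blobs(m,20),key=lambda t:t[0][4]-20*np.hypot(t[1][0]-r,t[1][1]-r))
    h=cv2.convexHull(cv2.findContours(bl[2].astype(np.uint8),0,1)[0][0]);M=cv2.moments(h)
    return np.array([M["m10"]/M["m00"],M["m01"]/M["m00"]])+[max(u-r,0),max(v-r,0)],bl[0][4],cv2.minAreaRect(h)
for nm,X,vs in(("rack",[.628,-.136,.055],("w3","s8","d8")),("job",[.645,-.336,.06],("w3","s8","d8")),("cradle-label",[.345,-.32,.03],("s8","d8"))):
    obs=[]
    for v in vs:
        c=W.get(v) or C["scene" if v[0]=="s" else "side"]
        q=quad(cv2.imread(f"pics/{v}.png"),c,X);obs.append((c,q[0]));print(nm,v,q)
    print(nm,tri(*obs),"w3 only" ,plane(obs[0][0],obs[0][1],X[2]))
# cradle walls in w3: dark wall edges, print profile
im=cv2.imread("pics/w3.png").mean(2)
print("col130..290 row 245",[int(x) for x in im[245,120:300:3]])
for col in (160,220,270): print("rows col",col,[int(x) for x in im[205:290:2,col]])
E
```

```text
rack w3 (array([346.8567,  99.6057]), np.int32(2795), ((46.228179931640625, 44.4364128112793), (44.74410629272461, 65.16859436035156), 2.862405300140381))
rack s8 (array([234.1934, 269.609 ]), np.int32(168), ((45.040977478027344, 45.5491828918457), (7.5541768074035645, 26.503637313842773), 50.19443130493164))
rack d8 (array([330.6893, 279.0022]), np.int32(728), ((42.39025115966797, 40.48780822753906), (40.29283142089844, 21.864328384399414), 51.34019470214844))
rack (array([ 0.6276, -0.1326,  0.058 ]), np.float64(0.007017763939693825)) w3 only [ 0.6286 -0.1354  0.055 ]
job w3 (array([352.5627, 247.0786]), np.int32(2169), ((47.10974884033203, 45.98780822753906), (52.56541061401367, 49.25246810913086), 83.6598129272461))
job s8 (array([185.4132, 320.7155]), np.int32(311), ((45.550540924072266, 45.53248977661133), (11.836583137512207, 32.86604309082031), 32.735225677490234))
job d8 (array([386.1284, 339.3886]), np.int32(968), ((48.55610656738281, 48.86164093017578), (41.475624084472656, 27.197586059570312), 43.87669372558594))
job (array([ 0.6463, -0.3395,  0.0561]), np.float64(0.006498
[... 726 characters left out ...]
, 131, 131, 132, 132, 132, 132, 132, 133, 134, 117, 71, 135, 151, 159, 156, 158]
rows col 160 [139, 139, 133, 135, 135, 134, 97, 74, 73, 69, 41, 41, 39, 67, 106, 62, 43, 45, 42, 43, 44, 45, 44, 45, 44, 44, 42, 42, 44, 45, 45, 46, 46, 58, 66, 63, 63, 63, 65, 65, 63, 65, 49]
rows col 220 [135, 132, 134, 133, 137, 135, 97, 93, 96, 94, 53, 45, 44, 50, 122, 127, 127, 127, 127, 126, 126, 127, 126, 126, 126, 126, 126, 127, 92, 72, 71, 50, 45, 43, 43, 92, 125, 158, 155, 156, 160, 158, 155]
rows col 270 [158, 155, 155, 158, 156, 157, 159, 98, 95, 97, 67, 44, 44, 41, 121, 134, 133, 133, 133, 132, 132, 132, 132, 132, 132, 131, 131, 133, 95, 71, 73, 55, 44, 45, 43, 65, 129, 154, 161, 158, 152, 153, 155]
```

```bash
python3 - <<'E'
from h import *
c=dict(np.load("w3.npz"))
for q in((220,224.5),(270,225),(220,274.5),(270,274)): print("y-wall outer top",plane(c,q,.034))
print("left",plane(c,(155,249),.034),plane(c,(165,249),.034),"right",plane(c,(284,249),.034),plane(c,(284,249),0),plane(c,(278.5,249),.034))
im=cv2.imread("pics/w3.png").mean(2)
for r in(235,258,280): print(r,[int(x) for x in im[r,140:176:2]],[int(x) for x in im[r,264:296:2]])
for col in (180,200,240,260,276): print("rows col",col,[int(x) for x in im[212:240,col]],[int(x) for x in im[256:282,col]])
C={n:{k:np.array(v) for k,v in ctrl.calibration(n).items()} for n in("scene","side")}
rel([.437,.0523,.15],np.radians(90-8.2))
E
```

```text
y-wall outer top [ 0.4557 -0.3102  0.034 ]
y-wall outer top [ 0.5293 -0.3108  0.034 ]
y-wall outer top [ 0.4514 -0.3921  0.034 ]
y-wall outer top [ 0.5285 -0.391   0.034 ]
left [ 0.3557 -0.3496  0.034 ] [ 0.3708 -0.3496  0.034 ] right [ 0.55   -0.3491  0.034 ] [ 0.55   -0.3642  0.    ] [ 0.5417 -0.3491  0.034 ]
235 [117, 119, 120, 117, 118, 172, 141, 103, 67, 63, 62, 68, 98, 106, 107, 107, 106, 106] [133, 134, 133, 134, 135, 135, 135, 135, 135, 134, 136, 139, 148, 158, 155, 155]
258 [196, 203, 198, 138, 20, 21, 159, 165, 104, 60, 43, 44, 47, 95, 106, 106, 108, 107] [131, 130, 130, 132, 131, 132, 131, 115, 117, 70, 132, 141, 154, 160, 156, 160]
280 [156, 152, 113, 44, 17, 13, 20, 60, 64, 65, 63, 63, 63, 53, 14, 12, 13, 13] [163, 159, 160, 161, 161, 161, 159, 160, 161, 158, 158, 160, 153, 155, 160, 155]
rows col 180 [134, 136, 136, 133, 133, 97, 77, 77, 74, 71, 72, 73, 54, 40, 41, 41, 42, 40, 40, 58, 98, 109, 107, 107, 108, 108, 107, 108] [106, 106, 107, 106, 75, 57, 57, 41, 23, 9, 15, 16, 13, 13, 13, 15, 15, 13, 12, 10, 11, 13, 13, 13, 14, 13]
rows col 200 [138, 138, 137, 135, 134, 99
[... 387 characters left out ...]
70, 72, 73, 67, 52, 44, 43, 43, 44, 44, 44, 46, 80, 116, 127, 139, 149, 155, 155]
rows col 260 [153, 152, 151, 153, 154, 154, 116, 93, 94, 95, 97, 98, 93, 64, 44, 43, 44, 43, 44, 42, 65, 119, 134, 132, 133, 132, 133, 132] [130, 130, 131, 131, 130, 95, 71, 70, 72, 70, 71, 53, 45, 44, 44, 45, 45, 42, 42, 65, 114, 130, 140, 152, 154, 154]
rows col 276 [156, 155, 157, 160, 157, 156, 120, 98, 97, 95, 96, 95, 97, 67, 46, 42, 45, 44, 43, 45, 67, 121, 135, 135, 134, 134, 134, 135] [130, 131, 131, 132, 130, 95, 71, 70, 71, 71, 70, 56, 44, 44, 44, 45, 45, 44, 43, 63, 116, 130, 136, 151, 159, 158]
row [0.0306 0.0625 0.3457] turn 0.038694618159136975 tilt [-0.0001  0.0001 -1.    ] j6 -1.5913017748649436
```

I'll take a clean overhead look at the cradle before gripping, since placing there has little room.

Request:
send_rows --motion '[[[-1,-0.2,-0.727,0.1,-0.047],[-1,-0.2,-0.727,0.1,-0.047],[-1,-0.2,-0.727,0.1,-0.047],[-1,-0.2,-0.727,0.1,-0.047],[-1,-0.2,-0.727,0.1,-0.047],[-1,-0.2,-0.727,0.1,-0.047],[-1,-0.2,-0.727,0.1,-0.047],[-1,-0.2,-0.727,0.1,-0.047]]]'

```text
t: 26.55
position: [0.5204, -0.3503, 0.2724]
eef_rot: [-0.014, -3.141, -0.001]
contact_force: [-1.8, 0.4, -0.6]
gripper_width: 0.999
gripper_force: 0.0
```

```bash
python3 - <<'E'
from h import *
c,im=snap("wrist","w9");np.savez("w9.npz",**c);print(ctrl.sense()["position"],c["T"][:3,3])
w3=dict(np.load("w3.npz"))
print("w3: inner -y floor edge",plane(w3,(240,260.8),.005),"outer +y base",plane(w3,(240,217.3),0))
for X in([.35,-.35,.034],[.55,-.35,.034],[.45,-.388,.034],[.45,-.312,.034]):print(X,proj(c,X))
# edges: subpixel transitions printed
g=im.mean(2)
u,v=proj(c,[.45,-.35,.034]).round().astype(int)
for dv in(-45,0,40): print("row",v+dv,u-50,[int(x) for x in g[v+dv,u-50:u+51:2]])
for du in(-12,0,12): print("col",u+du,v-115,[int(x) for x in g[max(v-115,0):v+116:2,u+du]])
cv2.imwrite("pics/w9z.png",im[:330])
E
```

```text
[ 0.5205 -0.3496  0.2729] [ 0.447  -0.3502  0.4145]
w3: inner -y floor edge [ 0.4788 -0.3829  0.005 ] outer +y base [ 0.4808 -0.3104  0.    ]
[0.35, -0.35, 0.034] [282.9897   8.3152]
[0.55, -0.35, 0.034] [284.6543 198.1514]
[0.45, -0.388, 0.034] [249.4674 110.999 ]
[0.45, -0.312, 0.034] [318.3218 110.3461]
row 66 234 [134, 136, 138, 125, 125, 65, 49, 69, 67, 69, 105, 124, 124, 125, 125, 124, 134, 142, 141, 141, 141, 124, 124, 123, 124, 123, 123, 135, 140, 140, 140, 139, 139, 132, 122, 91, 122, 138, 121, 96, 97, 99, 139, 158, 161, 160, 157, 164, 162, 156, 158]
row 111 234 [159, 159, 158, 148, 143, 143, 48, 73, 85, 84, 84, 122, 144, 143, 143, 143, 142, 143, 142, 141, 141, 142, 141, 140, 140, 140, 141, 140, 139, 139, 140, 139, 139, 121, 120, 78, 140, 138, 103, 95, 93, 97, 152, 155, 159, 147, 141, 147, 145, 147, 148]
row 151 234 [162, 162, 166, 152, 142, 143, 109, 46, 82, 81, 82, 85, 142, 140, 141, 141, 141, 140, 140, 141, 141, 135, 127, 125, 126, 126, 124, 124, 125, 125, 123, 124, 114, 104, 90, 103, 124, 100, 84, 86, 88, 148, 140, 140, 143, 146, 154, 153, 148, 145, 148]
col 272 -4 [34, 
[... 995 characters left out ...]
 132, 137, 137, 131, 124, 124, 105, 71, 47, 42, 42, 64, 123, 126, 145, 150, 149, 146, 148, 150, 144, 148, 151, 149, 151, 149, 132]
col 296 -4 [30, 29, 58, 199, 203, 200, 158, 119, 120, 70, 49, 49, 79, 121, 132, 138, 138, 138, 137, 138, 138, 137, 138, 137, 138, 137, 138, 139, 139, 139, 140, 139, 140, 139, 139, 138, 139, 125, 122, 121, 122, 121, 122, 122, 122, 121, 123, 121, 121, 121, 140, 139, 139, 140, 139, 140, 140, 140, 140, 141, 140, 140, 139, 140, 138, 124, 125, 124, 124, 124, 124, 125, 124, 125, 125, 124, 124, 124, 125, 125, 124, 124, 125, 124, 124, 123, 125, 137, 137, 136, 136, 136, 115, 102, 101, 49, 44, 42, 63, 121, 128, 148, 147, 148, 144, 146, 144, 144, 145, 148, 149, 153, 136, 48]
```

View pics/w9z.png

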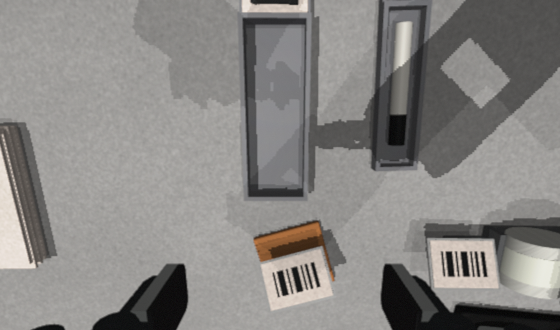

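The last view shows the cradle right below, with its rim from about (240–309, 9–198), giving a centre near (0.4505, −0.359) and yaw 0. The job label's corners are (262,263), (323,248), (331,294), (271,309). The rack label's are (428,238), (495,240), (497,290), (431,286). I'll triangulate these with w3.

```bash
python3 - <<'E'
from h import *
w3=dict(np.load("w3.npz"));w9=dict(np.load("w9.npz"))
p3=lambda x,y:(295+(x-330)/2.7,60+y/2.7)
# w3 order: (low x,+y),(high x,+y),(high x,-y),(low x,-y); w9: up=-x,right=+y
J3=((411,443),(522,438),(550,576),(447,573));J9=((323,248),(331,294),(271,309),(262,263))
K3=((415,20),(537,20),(522,197),(408,190));K9=((495,240),(497,290),(431,286),(428,238))
for n,a,b in(("job",J3,J9),("rack",K3,K9)):
    q=[tri((w3,p3(*u)),(w9,v)) for u,v in zip(a,b)];P=np.array([x[0] for x in q])
    print(n,P.round(4).tolist(),[round(x[1],4) for x in q]);print(" centre",P.mean(0))
    Z=.06 if n=="job" else .055
    Q=[plane(w9,v,Z+s*.014) for v,s in zip(b,(-1,1,1,-1))];print(" w9 plane",np.mean(Q,0))
    for S in(P,np.array(Q)):
        up=S[1]+S[2]-S[0]-S[3];al=S[0]+S[1]-S[2]-S[3];print("  yaw",np.degrees(np.arctan2(up[1],up[0])),np.degrees(np.arctan2(al[1],al[0]))-90,np.linalg.norm(al)/2,np.linalg.norm(up)/2)
print("cradle",plane(w9,(275,103.4),.034))
rel([.437,.0523,.15],np.radians(90-8.2))
E
```

```text
job [[0.6086, -0.3044, 0.0476], [0.6624, -0.2955, 0.0632], [0.6796, -0.3686, 0.0699], [0.6298, -0.3793, 0.0473]] [np.float64(0.0002), np.float64(0.0004), np.float64(0.0021), np.float64(0.0018)]
 centre [ 0.6451 -0.337   0.057 ]
 w9 plane [ 0.6421 -0.3367  0.06  ]
  yaw 10.67563821761566 14.55825384130091 0.07655472985317205 0.05609012486877062
  yaw 11.304600793928085 14.972422126450098 0.07477777469893225 0.054611116064178684
rack [[0.6027, -0.0964, 0.0428], [0.6546, -0.0996, 0.0679], [0.6539, -0.1756, 0.0614], [0.6029, -0.1742, 0.0349]] [np.float64(0.0003), np.float64(0.001), np.float64(0.0005), np.float64(0.0007)]
 centre [ 0.6285 -0.1365  0.0517]
 w9 plane [ 0.6266 -0.1379  0.055 ]
  yaw -2.5805531183134773 -0.21753441447843613 0.0772472416275723 0.05762047266560681
  yaw -4.67774653233338 -3.3636809054797965 0.08017961344686396 0.057867933651344544
cradle [ 0.4422 -0.3597  0.034 ]
row [0.1728 0.8024 0.2463] turn 0.0865066801888211 tilt [-0.0002  0.0005 -1.    ] j6 -2.260505752417739
```

Request:
send_rows --motion '[[[-1,0.172,0.802,0.146,0.0865],[-1,0.172,0.802,0.146,0.0865],[-1,0.172,0.802,0.146,0.0865],[-1,0.172,0.802,0.146,0.0865],[-1,0.172,0.802,0.146,0.0865],[-1,0.172,0.802,0.146,0.0865],[-1,0.172,0.802,0.146,0.0865],[-1,0.172,0.802,0.146,0.0865]]]'

```text
t: 27.6
position: [0.4352, 0.054, 0.2003]
eef_rot: [0.215, 3.134, 0.0]
contact_force: [0.4, 0.5, -0.0]
gripper_width: 0.998
gripper_force: 0.0
```

```bash
python3 - <<'E'
from h import *
s=ctrl.sense();print(s["position"],s["joint_positions"]);rel([.437,.0523,.048],np.radians(90-8.2))
c,im=snap("wrist","w10");np.savez("w10.npz",**c);g=im.mean(2)
d=np.array([.990,-.143,0]);n=np.array([.143,.990,0]);O=np.array([.4567,.0495,0])
for lx in(-85,-60,-20,0): print(lx,[proj(c,O+d*lx/1e3+n*ly/1e3+[0,0,.078]).round(1).tolist() for ly in(-16,0,16)])
for r in range(110,300,20): print(r,[int(x) for x in g[r,240:340:4]])
E
```

```text
[0.4352 0.054  0.2003] [-0.0275  0.27    2.0326  0.0004  0.8387 -1.4612]
row [-0.004  -0.0031  0.3047] turn 0.00370515751122279 tilt [ 0.0003  0.0003 -1.    ] j6 -1.46122924033922
-85 [[262.5, 121.3], [283.2, 121.5], [303.9, 121.6]]
-60 [[262.9, 153.8], [283.1, 153.9], [303.2, 154.0]]
-20 [[263.5, 202.2], [282.8, 202.3], [302.1, 202.4]]
0 [[263.8, 224.9], [282.7, 225.0], [301.6, 225.1]]
110 [133, 140, 141, 139, 141, 138, 136, 139, 137, 141, 141, 141, 140, 99, 71, 69, 88, 92, 89, 93, 90, 144, 166, 157, 160]
130 [167, 165, 161, 154, 140, 29, 41, 102, 114, 113, 111, 109, 105, 102, 99, 87, 43, 14, 86, 96, 93, 93, 93, 90, 93]
150 [167, 165, 163, 157, 138, 140, 129, 52, 55, 56, 55, 55, 55, 55, 56, 53, 74, 93, 97, 95, 93, 92, 92, 94, 94]
170 [164, 167, 160, 163, 141, 141, 131, 66, 75, 74, 75, 76, 75, 75, 78, 69, 88, 93, 94, 93, 91, 161, 163, 153, 159]
190 [163, 163, 158, 162, 138, 137, 132, 121, 140, 137, 136, 136, 132, 131, 127, 98, 93, 92, 93, 92, 142, 163, 159, 160, 166]
210 [160, 162, 138, 138, 143, 144, 130, 120, 137, 137, 134, 134, 133, 130, 123, 92, 92, 92, 93, 96, 96, 92, 165, 164, 164]
230 [160, 163, 159, 137, 138, 140, 128, 119, 135, 133, 133, 132, 131, 128, 118, 84, 94, 93, 93, 95, 93, 91, 179, 161, 158]
250 [167, 160, 168, 173, 111, 23, 25, 119, 132, 132, 131, 129, 128, 127, 113, 59, 25, 30, 92, 142, 165, 169, 167, 166, 167]
270 [161, 160, 167, 161, 107, 28, 30, 28, 29, 29, 28, 29, 29, 29, 28, 28, 29, 51, 180, 178, 178, 178, 175, 176, 179]
290 [178, 185, 174, 180, 176, 176, 179, 176, 167, 158, 153, 149, 152, 152, 156, 155, 149, 153, 157, 156, 152, 157, 172, 182, 180]
```

The scanner is where I measured it, with the handle centred on column 283. I'll descend and grip.

Request:
send_rows --motion '[[[-1,-0.004,-0.002,0.1,0.003],[-1,-0.004,-0.002,0.2,0.003],[-1,-0.004,-0.002,0.28,0.003],[-1,-0.004,-0.002,0.304,0.003],[-1,-0.004,-0.002,0.304,0.003],[1,-0.004,-0.002,0.304,0.003],[1,-0.004,-0.002,0.304,0.003],[1,-0.004,-0.002,0.304,0.003]]]' --grip_force 70

```text
t: 28.65
position: [0.439, 0.0498, 0.0486]
eef_rot: [0.229, 3.132, 0.0]
contact_force: [1.2, 6.2, 3.0]
gripper_width: 0.376
gripper_force: 22.3
```

Request:
send_rows --motion '[[[1,0,0,0,0],[1,0,0,0,0],[1,0,0,0,0],[1,0,0,0,0]]]'

```text
t: 29.15
position: [0.439, 0.0498, 0.0486]
eef_rot: [0.229, 3.132, 0.0]
contact_force: [-0.8, 1.3, 9.1]
gripper_width: 0.359
gripper_force: 73.1
```

Request:
send_rows --motion '[[[1,0,0,-0.05,0],[1,0,0,-0.15,0],[1,0,0,-0.27,0],[1,0,0,-0.4,0],[1,0,0,-0.4,0],[1,0,0,-0.4,0]]]'

```text
t: 29.9
position: [0.438, 0.0498, 0.2473]
eef_rot: [-0.229, -3.133, -0.0]
contact_force: [-0.2, -0.1, -3.2]
gripper_width: 0.363
gripper_force: 73.2
```

```bash
cat > aim.py <<'E'
from h import *
def tcp(L,yaw):
    return np.array([L[0]-.135*np.cos(yaw),L[1]-.135*np.sin(yaw),L[2]+.1246])
J=np.array([.644,-.3368,.060]);K=np.array([.628,-.1365,.055]);yj,yk=np.radians(14.3),np.radians(-1.)
E
python3 - <<'E'
from aim import *
s=ctrl.sense();print(s["position"],s["joint_positions"],s["contact_force"],s["moment"],s["gripper_width"])
print(tcp(J,yj),tcp(K,yk));rel(tcp(J,yj),np.pi/2+yj)
c,im=snap("wrist","w11");g=im.mean(2)
for r in range(130,330,20): print(r,[int(x) for x in g[r,230:350:4]])
E
```

```text
[0.438  0.0498 0.2473] [-0.0369  0.209   1.9638  0.0001  0.9695 -1.4617] [-0.2401 -0.0525 -3.1999] [-0.0121  0.0122 -0.0214] 0.36332029961773793
[ 0.5132 -0.3701  0.1846] [ 0.493  -0.1341  0.1796]
row [-0.271  -0.809   0.1252] turn -0.25185451404782505 tilt [-0.0007  0.0001 -1.    ] j6 -1.4617255633322286
130 [169, 30, 22, 24, 24, 25, 26, 55, 57, 56, 57, 56, 58, 57, 57, 57, 57, 57, 56, 57, 56, 52, 19, 16, 13, 19, 16, 18, 114, 121]
150 [167, 30, 56, 107, 123, 134, 142, 141, 141, 140, 66, 64, 63, 65, 64, 64, 64, 64, 64, 65, 63, 64, 65, 62, 60, 58, 26, 21, 79, 128]
170 [174, 63, 38, 110, 123, 134, 145, 145, 143, 97, 65, 64, 63, 64, 64, 63, 64, 65, 65, 66, 65, 66, 64, 61, 59, 51, 14, 20, 118, 122]
190 [178, 170, 161, 78, 121, 133, 142, 143, 142, 142, 67, 65, 64, 65, 64, 66, 65, 65, 65, 65, 65, 65, 63, 60, 60, 95, 107, 112, 127, 124]
210 [201, 197, 192, 97, 120, 132, 140, 142, 142, 107, 64, 64, 65, 63, 63, 65, 63, 64, 65, 65, 63, 63, 62, 61, 57, 111, 114, 108, 108, 130]
230 [205, 201, 184, 102, 119, 130, 139, 140, 142, 62, 63, 64, 64, 64, 64, 63, 64, 65, 65, 65, 65, 63, 62, 60, 54, 187, 187, 190, 184, 203]
250 [201, 210, 201, 140, 116, 128, 137, 62, 63, 63, 62, 62, 61, 63, 64, 64, 64, 64, 63, 64, 64, 64, 60, 59, 68, 187, 189, 186, 202, 201]
270 [87, 86, 85, 36, 59, 61, 64, 62, 64, 63, 63, 63, 62, 63, 63, 63, 63, 63, 63, 63, 64, 63, 61, 59, 43, 86, 85, 85, 23, 24]
290 [92, 91, 23, 20, 59, 60, 62, 63, 64, 63, 63, 63, 63, 63, 62, 64, 63, 63, 62, 63, 63, 61, 59, 59, 21, 22, 92, 91, 90, 39]
310 [24, 22, 25, 18, 58, 61, 61, 64, 63, 63, 63, 63, 62, 63, 63, 64, 63, 64, 62, 63, 63, 61, 61, 58, 19, 24, 23, 24, 26, 25]
```

The scanner is held straight, at about x = −17.5 mm. I'll go to the job label, staying high first.

Request:
send_rows --motion '[[[1,-0.05,-0.11,0,-0.05],[1,-0.08,-0.23,0,-0.1],[1,-0.11,-0.35,0,-0.15],[1,-0.15,-0.46,0,-0.2],[1,-0.19,-0.57,0,-0.252],[1,-0.23,-0.69,0,-0.252],[1,-0.276,-0.809,0,-0.252],[1,-0.276,-0.809,0,-0.252]]]'

```text
t: 30.95
position: [0.5158, -0.3739, 0.244]
eef_rot: [0.386, -3.115, -0.005]
contact_force: [-0.2, 0.5, -3.1]
gripper_width: 0.364
gripper_force: 72.2
```

```bash
sed -i 's/\.135\*/.1325*/g' aim.py; python3 - <<'E'
from aim import *
s=ctrl.sense();print(s["position"],s["contact_force"]);rel(tcp(J,yj),np.pi/2+yj)
E
```

```text
[ 0.5158 -0.3739  0.244 ] [-0.2395  0.4853 -3.1092]
row [-0.0021  0.0082  0.1189] turn -0.0020372196595159135 tilt [-0.0034  0.0026 -1.    ] j6 -2.5477840822165403
```

Request:
send_rows --motion '[[[1,-0.002,0.005,0.06,0],[1,-0.002,0.005,0.119,0],[1,-0.002,0.005,0.119,0],[1,-0.002,0.005,0.119,0]]]'

```text
t: 31.45
position: [0.5169, -0.3676, 0.1886]
eef_rot: [0.392, -3.117, -0.001]
contact_force: [0.5, 0.3, -3.2]
gripper_width: 0.363
gripper_force: 72.0
```

```bash
python3 - <<'E'
from aim import *
s=ctrl.sense();print(s["position"],s["contact_force"]);rel(tcp(J,yj),np.pi/2+yj)
# scanner tilt check: side and scene
_,a=snap("scene","s12");_,b=snap("side","d12")
E
```

```text
[ 0.5169 -0.3676  0.1886] [ 0.4921  0.3152 -3.2311]
row [ 0.0034 -0.0031  0.008 ] turn 0.0003312407742027186 tilt [-0.0002  0.0003 -1.    ] j6 -2.5432907141839736
```

Request:
send_rows --motion '[[[1,0.003,-0.003,0.008,0],[1,0.003,-0.003,0.008,0],[1,0.003,-0.003,0.008,0],[1,0.003,-0.003,0.008,0],[1,0.003,-0.003,0.008,0],[1,0.003,-0.003,0.008,0],[1,0.003,-0.003,0.008,0],[1,0.003,-0.003,0.008,0]]]'

```text
t: 32.55
position: [0.5156, -0.3697, 0.1844]
eef_rot: [-0.391, 3.117, 0.0]
contact_force: [-0.2, -0.7, -2.4]
gripper_width: 0.368
gripper_force: 72.1
```

Request:
send_rows --motion '[[[1,0,0,0,0],[1,0,0,0,0],[1,0,0,0,0],[1,0,0,0,0],[1,0,0,0,0],[1,0,0,0,0],[1,0,0,0,0],[1,0,0,0,0]]]'

```text
t: 33.55
position: [0.5156, -0.3697, 0.1844]
eef_rot: [-0.391, 3.117, 0.0]
contact_force: [0.4, 1.0, -3.4]
gripper_width: 0.365
gripper_force: 72.1
```

```bash
python3 - <<'E'
from aim import *
C={n:{k:np.array(v) for k,v in ctrl.calibration(n).items()} for n in("scene","side")}
s=ctrl.sense();print(s["position"],s["qd"].max())
# tilt check: black nose & handle ends expected in scene/side images (numbers only)
yaw=yj;P=s["position"];d=np.array([np.cos(yaw),np.sin(yaw),0])
O=P+d*.0175-[0,0,.048]
for n in("scene","side"):
    _,im=snap(n,n[0]+"13");g=im.mean(2)
    for nm,lx,z in(("heel bottom back",-.085,0),("handle top back",-.085,.082),("nose window",.065,.010)):
        u,v=proj(C[n],O+d*lx+[0,0,z]);print(n,nm,u.round(1),v.round(1))
    u0,v0=proj(C[n],O+d*.0+[0,0,.05]).astype(int)
    m=(g<45)[v0-60:v0+60,u0-60:u0+60]
    for t in blobs(m,60): print("  dark",t[0]+np.array([u0-60,v0-60,0,0,0]),t[1]+[u0-60,v0-60])
rel(tcp(K,yk),np.pi/2+yk)
E
```

```text
[ 0.5156 -0.3697  0.1844] 0.0009023209869461564
scene heel bottom back 106.0 277.7
scene handle top back 97.2 251.6
scene nose window 160.1 289.5
  dark [  89  210   49   88 2189] [113.5496 243.3878]
  dark [ 129  256   59   41 1169] [154.8289 276.296 ]
  dark [131 293  30  20 197] [145.4061 303.0254]
side heel bottom back 334.7 375.2
side handle top back 339.0 357.0
side nose window 377.7 330.1
  dark [ 338  289   62   63 2080] [369.3389 314.8524]
  dark [330 353  21  26 241] [339.1784 367.1452]
row [-0.0775  0.4663  0.0096] turn 0.1700992947440467 tilt [ 0.0001  0.0001 -1.    ] j6 -2.5467656687873585
```

Held for 2 s at the aim point, with the scanner level. Next, the rack label.

Request:
send_rows --motion '[[[1,0,0.1,-0.02,0.05],[1,-0.02,0.22,-0.02,0.1],[1,-0.05,0.34,-0.02,0.17],[1,-0.0775,0.466,0,0.17],[1,-0.0775,0.466,0.01,0.17],[1,-0.0775,0.466,0.01,0.17],[1,-0.0775,0.466,0.01,0.17],[1,-0.0775,0.466,0.01,0.17]]]'

```text
t: 34.65
position: [0.4957, -0.1354, 0.1795]
eef_rot: [0.03, 3.141, -0.0]
contact_force: [-0.0, -1.1, -1.9]
gripper_width: 0.363
gripper_force: 72.5
```

```bash
python3 - <<'E'
from aim import *
s=ctrl.sense();print(s["position"],s["contact_force"]);rel(tcp(K,yk),np.pi/2+yk)
E
```

```text
[ 0.4957 -0.1354  0.1795] [-0.0074 -1.0777 -1.8595]
row [ 0.0003  0.0024 -0.0002] turn -0.0008521864611997795 tilt [ 0.0004 -0.0001 -1.    ] j6 -1.94730072060054
```

Request:
send_rows --motion '[[[1,0,0.002,0,0],[1,0,0.002,0,0],[1,0,0.002,0,0],[1,0,0.002,0,0],[1,0,0.002,0,0],[1,0,0.002,0,0],[1,0,0.002,0,0],[1,0,0.002,0,0]]]'

```text
t: 35.65
position: [0.4956, -0.1333, 0.1794]
eef_rot: [0.027, 3.141, 0.0]
contact_force: [0.6, 0.3, -3.9]
gripper_width: 0.363
gripper_force: 72.6
```

Request:
send_rows --motion '[[[1,0,0,0,0],[1,0,0,0,0],[1,0,0,0,0],[1,0,0,0,0],[1,0,0,0,0],[1,0,0,0,0],[1,0,0,0,0],[1,0,0,0,0]]]'

```text
t: 36.65
position: [0.4956, -0.1333, 0.1794]
eef_rot: [0.027, 3.141, 0.0]
contact_force: [-0.4, 0.7, -2.5]
gripper_width: 0.367
gripper_force: 72.6
```

```bash
python3 - <<'E'
from aim import *
s=ctrl.sense();print(s["position"],s["contact_force"]);rel([.4503-.0175,-.3597,.20],np.pi/2)
E
```

```text
[ 0.4956 -0.1333  0.1794] [-0.3988  0.6504 -2.4628]
row [ 0.1177 -0.4549 -0.0412] turn -0.010990872290769232 tilt [ 0.0001  0.0001 -1.    ] j6 -1.9452169353938478
```

Request:
send_rows --motion '[[[1,0.03,-0.1,-0.04,-0.01],[1,0.06,-0.22,-0.04,-0.01],[1,0.09,-0.34,-0.04,-0.01],[1,0.118,-0.455,-0.04,-0.01],[1,0.118,-0.455,-0.04,-0.01],[1,0.118,-0.455,-0.04,-0.01],[1,0.118,-0.455,-0.04,-0.01]]]'

```text
t: 37.52
position: [0.433, -0.3587, 0.1994]
eef_rot: [-0.0, -3.142, -0.001]
contact_force: [-0.7, -0.4, -1.9]
gripper_width: 0.365
gripper_force: 72.6
```

```bash
python3 - <<'E'
from aim import *
s=ctrl.sense();print(s["position"],s["contact_force"],s["joint_positions"]);rel([.4503-.0175,-.3597,.0555],np.pi/2)
E
```

```text
[ 0.433  -0.3587  0.1994] [-0.6788 -0.3852 -1.9448] [-0.8093  0.4377  1.7521  0.0002  0.9521 -2.38  ]
row [ 0.0004 -0.0022  0.2878] turn -0.00017002641708968737 tilt [-0.0001  0.0004 -1.    ] j6 -2.3800195967709437
```

Request:
send_rows --motion '[[[1,0,-0.002,0.08,0],[1,0,-0.002,0.16,0],[1,0,-0.002,0.22,0],[1,0,-0.002,0.26,0],[1,0,-0.002,0.28,0],[1,0,-0.002,0.287,0],[1,0,-0.002,0.287,0]]]'

```text
t: 38.4
position: [0.433, -0.3607, 0.0564]
eef_rot: [0.002, 3.141, -0.001]
contact_force: [0.2, 0.3, -2.1]
gripper_width: 0.364
gripper_force: 72.6
```

Request:
send_rows --motion '[[[1,0,0,0.003,0],[1,0,0,0.003,0]]]'

```text
t: 38.65
position: [0.4327, -0.3609, 0.0547]
eef_rot: [0.003, 3.141, -0.001]
contact_force: [-0.6, 1.1, -1.8]
gripper_width: 0.366
gripper_force: 72.6
```

Request:
send_rows --motion '[[[1,0,0,0.002,0],[1,0,0,0.003,0],[1,0,0,0.003,0]]]'

```text
t: 39.02
position: [0.4327, -0.3608, 0.0537]
eef_rot: [0.003, 3.141, -0.001]
contact_force: [-1.9, 2.3, 7.3]
gripper_width: 0.366
gripper_force: 74.0
```

Touching the floor at the expected height. I'll release and rise clear.

Request:
send_rows --motion '[[[-1,0,0,0,0],[-1,0,0,0,0],[-1,0,0,0,0],[-1,0,0,-0.04,0],[-1,0,0,-0.14,0],[-1,0,0,-0.26,0],[-1,0,0,-0.36,0],[-1,0,0,-0.4,0]]]'

```text
t: 40.02
position: [0.4331, -0.3612, 0.256]
eef_rot: [0.002, 3.139, -0.005]
contact_force: [0.4, -0.7, -0.1]
gripper_width: 1.001
gripper_force: 0.0
```

```bash
python3 - <<'E'
from aim import *
s=ctrl.sense();print(s["position"],s["contact_force"],s["gripper_width"])
c,im=snap("wrist","w14");g=im.mean(2)
for lx in(-.085,-.02,.02): print(lx,[proj(c,np.array([.4503+lx,-.3597+ly,.083])).round(1).tolist() for ly in(-.016,.016)])
for r in range(110,280,20): print(r,[int(x) for x in g[r,230:340:4]])
C={n:{k:np.array(v) for k,v in ctrl.calibration(n).items()} for n in("scene","side")}
# stack still: compare tin region with the earlier picture
for n,o,r in(("scene","s8",(slice(195,275),slice(240,290))),("side","d8",(slice(215,290),slice(285,335)))):
    _,b=snap(n,n[0]+"14");print(n,cv2.absdiff(b,cv2.imread(f"pics/{o}.png"))[r].mean())
E
```

```text
[ 0.4331 -0.3612  0.256 ] [ 0.3732 -0.6612 -0.0694] 1.0013983624904303
-0.085 [[269.0, 113.6], [304.0, 113.5]]
-0.02 [[270.0, 183.0], [302.9, 183.0]]
0.02 [[270.6, 221.8], [302.3, 221.8]]
110 [164, 170, 171, 170, 174, 158, 153, 55, 72, 75, 133, 131, 102, 72, 72, 72, 72, 71, 72, 91, 93, 71, 113, 143, 107, 147, 175, 171]
130 [177, 166, 172, 171, 174, 164, 153, 73, 78, 35, 80, 136, 148, 151, 148, 143, 124, 117, 77, 25, 71, 54, 110, 92, 94, 88, 90, 92]
150 [170, 163, 177, 176, 177, 162, 151, 65, 77, 110, 123, 138, 150, 149, 147, 87, 75, 73, 60, 75, 74, 50, 75, 88, 90, 97, 150, 160]
170 [171, 176, 175, 173, 171, 170, 150, 55, 80, 88, 122, 125, 134, 134, 132, 116, 73, 71, 60, 74, 52, 45, 131, 93, 91, 162, 158, 160]
190 [165, 167, 172, 160, 155, 158, 134, 49, 53, 54, 123, 122, 134, 131, 130, 129, 126, 121, 73, 80, 57, 48, 129, 90, 93, 160, 158, 160]
210 [156, 161, 159, 159, 155, 158, 131, 59, 52, 44, 81, 121, 132, 130, 129, 127, 127, 108, 60, 66, 52, 54, 76, 90, 90, 157, 155, 157]
230 [170, 171, 170, 177, 163, 155, 131, 70, 63, 21, 23, 45, 76, 77, 77, 75, 75, 45, 25, 21, 52, 65, 102, 87, 157, 156, 155, 156]
250 [170, 176, 170, 170, 175, 167, 144, 84, 82, 51, 19, 20, 19, 20, 19, 18, 21, 19, 19, 85, 100, 124, 96, 95, 160, 172, 171, 171]
270 [173, 168, 170, 170, 175, 172, 154, 135, 136, 136, 135, 135, 126, 124, 124, 125, 124, 124, 124, 123, 123, 123, 167, 171, 168, 166, 169, 169]
scene 11.35075
side 89.37813333333334
```

The scanner is centred between the cradle walls. I'll move the arm back to its earlier viewing pose to compare the stack and the other things with the earlier pictures.

Request:
send_rows --motion '[[[-1,0,0.1,-0.13,0],[-1,-0.034,0.76,-0.13,-0.045],[-1,-0.034,0.76,-0.13,0.045],[-1,-0.034,0.76,-0.13,0.045],[-1,-0.034,0.76,-0.13,0.045],[-1,-0.034,0.76,-0.13,0.045],[-1,-0.034,0.76,-0.13,0.045],[-1,-0.034,0.76,-0.13,0.045]]]'

```text
t: 41.18
position: [0.4499, 0.0209, 0.3166]
eef_rot: [-0.108, -3.138, -0.001]
contact_force: [0.5, 0.4, -0.2]
gripper_width: 0.999
gripper_force: 0.0
```

```bash
python3 - <<'E'
from aim import *
s=ctrl.sense();print(s["position"])
for n,o in(("scene","s8"),("side","d8")):
    _,b=snap(n,n[0]+"15");d=cv2.absdiff(b,cv2.imread(f"pics/{o}.png")).mean(2)
    m=cv2.morphologyEx((d>35).astype(np.uint8),cv2.MORPH_CLOSE,np.ones((5,5)))
    print(n,[t[0].tolist() for t in blobs(m,25)])
c,b=snap("wrist","w15");a=cv2.imread("pics/w8.png");print("wrist stack diff",cv2.absdiff(a,b)[250:365,220:380].mean())
E
```

```text
[0.4499 0.0209 0.3166]
scene [[151, 0, 15, 8, 28], [163, 0, 23, 15, 58], [199, 7, 20, 18, 115], [168, 15, 35, 19, 115], [188, 48, 43, 35, 258], [176, 66, 11, 7, 43], [219, 84, 9, 9, 28], [183, 101, 13, 30, 119], [218, 100, 12, 8, 39], [219, 107, 13, 24, 54], [195, 111, 25, 20, 166], [207, 196, 43, 44, 1016], [94, 271, 62, 54, 1476]]
side [[157, 116, 17, 5, 30], [262, 120, 15, 20, 79], [72, 129, 7, 27, 40], [189, 128, 39, 12, 125], [238, 146, 17, 4, 25], [256, 157, 7, 9, 31], [0, 180, 6, 17, 40], [237, 180, 15, 11, 84], [252, 197, 13, 14, 60], [217, 244, 61, 42, 1363], [287, 357, 71, 59, 1187]]
wrist stack diff 13.75251811594203
```

Only the scanner's old place, the cradle and the arm's outline have changed; the stack and the other things are untouched. I'll hand in.

```bash
python3 -c "
from station import ctrl
print(ctrl.hand_in())"
```

```text
the job is handed in; nothing more can be done
None
```

I handed the job in at about 41 s: three loose tins were there, so the pyramid is three below and two above with no top tin; I aimed and held about 2 s on the job label, then the rack label (no read signal to confirm either), and the scanner is back upright in its cradle with nothing else moved.

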